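Put the bench chisels back in their tray

ROBOT

A 6-joint arm with a two-finger parallel gripper is mounted at the origin on the work surface. World frame = base frame: x ahead of the robot, y to its left, z up, the work surface at z = 0. Lengths are in m, angles in rad, forces in N, time in s.
With the tool pointing down it reaches from about 0.375 to 0.825 m from the base axis. Payload 5.5 kg.
Tool frame: the origin (TCP) lies at the very end of the fingers, on their centre line; the grasp point (between the pads) lies 19 mm behind it; z points along the fingers, y is the line along which they close (so a half turn about z gives the same grasp; the last joint's range is limited). The gripper opens to 85 mm and grips with 20 to 120 N. Pads are 22 mm wide; open, the fingers measure 114 mm over their backs; the gripper's body (76 mm by 85 mm) begins 54 mm behind the grasp point. The pads swing forward as they close: fully open they stand 13 mm farther back than shut.
Start: joints at [1.154, 0.314, -0.047, 1.21, 0, 1.571], TCP at [0.243, 0.549, 0.231] pointing down, gripper open.
Joint ranges: [-2.67, 2.67], [-0.69, 1.73], [-1.03, 1.25], [-2.08, 2.16], [-1.42, 1.45], [-3.14, 3.14]. Speed limits (rad/s): [2.39, 2.39, 3.01, 3.14, 3.14, 3.14].

INTERFACE

Orientations are given as a rotation vector (axis times angle).
In Python, from cell import env, cams, sign_off gives the robot as it stands.
- The arm moves only by the tool play_rows, never from a script. Its argument "commands" is a list of rows, each an object of numbers: "dx", "dy", "dz": the shift along the tool's x, y, z in units of 0.3 m (1.0 is 0.3 m); "turn": the turn about the tool's z in units of pi rad (1.0 is pi rad); "fingers": the opening, from 0 (shut) to 1 (fully open). A call has exactly 10 rows; each row shifts and turns the commanded pose from where the row before left it, along the tool's axes as they then stand; what a row does not reach is not made up. A row lasts 1/12 s, in which the tool goes at most 41.7 mm and 7.16 degrees, less where a joint would pass 70% of its speed; a pose out of reach is approached as far as the arm can. A call with a number of a shift or a turn outside -1 to 1 is refused whole. A call with a gripper value outside its range is refused whole. The fingers move at their own pace and stop on an object; "newtons" is the grip in N (left out, the last holds). Time passes only in rows, so rows that do not move let the fingers close, or fill a call up. It gives the time, the measured TCP pose, the force and the opening at its end, in the units of the state.
- env.state(): the state, without advancing time (a new reading comes with each control period).
- cams.read_camera(name): name is "scene" or "top"; returns the picture (384x512x3 uint8, red, green, blue); there is no depth.
- cams.camera_model(name): a dict with "K" (3x3 intrinsics, pixels), "world_to_cam" (4x4, takes a point from world to camera coordinates). Camera axes: x right, y down, z forward; pixel columns grow to the right and rows downward; lengths in m; the calibration is good to about 2 mm. A picture is of the moment at which its call begins. camera_model takes no time and is no camera call.
- sign_off(): hands the job in, once; it reports no verdict.
The state is a dict: "time": time; "joint_pos": joint angles; "qd": joint speeds; "effort": joint torques, N m; "tcp_pos": TCP position; "eef_rot": TCP orientation; "force": force on the tool from outside, world axes, zero at the start; "torque": the same for the moment, N m; "grip_width": opening from 0.0 (shut) to 1.0 (fully open).
Only numpy, scipy, OpenCV 4.12 (cv2) and the standard library are available. Lean on these libraries where they do the work, as an engineer would, in place of code of your own. Each camera call takes 0.05 s, during which the arm holds its last target. There are 200 camera calls.

TASK

Put the four bevel-edge chisels back in the chisel tray, lying flat and side by side, each with its blade in the notch cut for its width (the widest in the widest notch, down to the narrowest) and its handle on the tray's open end. Lay each one down rather than dropping it in, and leave the rasp and the awl, which have the same handles, where they lie on the bench.

Things in the scene. Friction and masses are not known exactly. Their poses are not given: they have to be found in the camera images.
- chisel_32: Widest of the 4 bevel-edge chisels: bright flat blade 32 wide, 4 thick, straight edge at x=140 mm; 190 g, balanced 24-54 mm ahead of the origin. Origin: under the grip point, on the plane it rests on; x to the tip, z up. Octagonal beech handle 26 mm across, full section x=-63..12, butt x=-85, brass ferrule to x=31. Rests on handle and edge: handle axis 14 mm up at the origin, back end's top 32 mm up.
- chisel_24: Second widest of the 4 bevel-edge chisels: bright flat blade 24 wide, 4 thick, straight edge at x=140 mm; 155 g, balanced 24-54 mm ahead of the origin. Origin: under the grip point, on the plane it rests on; x to the tip, z up. Octagonal beech handle 26 mm across, full section x=-63..12, butt x=-85, brass ferrule to x=31. Rests on handle and edge: handle axis 14 mm up at the origin, back end's top 32 mm up.
- chisel_16: Third widest of the 4 bevel-edge chisels: bright flat blade 16 wide, 4 thick, straight edge at x=140 mm; 120 g, balanced 24-54 mm ahead of the origin. Origin: under the grip point, on the plane it rests on; x to the tip, z up. Octagonal beech handle 26 mm across, full section x=-63..12, butt x=-85, brass ferrule to x=31. Rests on handle and edge: handle axis 14 mm up at the origin, back end's top 32 mm up.
- chisel_10: Narrowest of the 4 bevel-edge chisels: bright flat blade 10 wide, 4 thick, straight edge at x=140 mm; 95 g, balanced 24-54 mm ahead of the origin. Origin: under the grip point, on the plane it rests on; x to the tip, z up. Octagonal beech handle 26 mm across, full section x=-63..12, butt x=-85, brass ferrule to x=31. Rests on handle and edge: handle axis 14 mm up at the origin, back end's top 32 mm up.
- rasp: Look-alike, stays on the bench: wood rasp with the chisels' handle (26 mm across, butt at x=-85 mm); dark steel blade 25 mm wide, tapering to a rounded point at x=165 mm. Origin: under the grip point, on the plane it rests on; x to the tip, z up. 
- awl: Look-alike, stays on the bench: marking awl with the chisels' handle (26 mm across, butt at x=-85 mm); thin round spike, 6 mm tapering to a sharp point at x=86 mm. Origin: under the grip point, on the plane it rests on; x to the tip, z up. 
- tray: Fixed wooden tray 270 (x) by 240 (y), rim 22 high, floor top z=8 mm. Origin: centre of underside. Across it at x=34..66, top z=24, a cleat (row of dark blocks) with 4 notches down to the floor, centred y=+78 (48 wide, for the 32 chisel), +26 (40, for 24), -26 (32, for 16), -78 (26, for 10). A chisel lies along x, edge to +x, handle on the open floor at the -x end: its origin then at x=-28 (+-13 play), notch's y, z=8.
Mind the look-alikes: they are no part of the job. What is shaped like the chisel_16 but orange is not meant.

How it is judged:
At the end, for the whole second after the job is handed in: Each chisel lies released and at rest on the tray's floor in its own notch: origin 4 to 13 mm over the tray's underside, within 12 mm of the notch centre sideways and 20 mm of x = -28 mm lengthwise, tilt under 0.08 rad, square within 0.2 rad; rasp and awl within 30 mm of their start (x of chisel_32 in the frame of tray between -0.048 and -0.008 m and y of chisel_32 in the frame of tray between 0.066 and 0.09 m and z of chisel_32 in the frame of tray between 0.004 and 0.013 m and angle between the x axis of each of chisel_32, chisel_24, chisel_16, chisel_10 and the x axis of tray, either way round below 0.2 rad and angle between each of chisel_32, chisel_24, chisel_16, chisel_10's own z axis and vertical below 0.08 rad and linear speed of each of chisel_32, chisel_24, chisel_16, chisel_10 below 0.02 m/s and angular speed of each of chisel_32, chisel_24, chisel_16, chisel_10 below 0.2 rad/s and x of chisel_24 in the frame of tray between -0.048 and -0.008 m and y of chisel_24 in the frame of tray between 0.014 and 0.038 m and z of chisel_24 in the frame of tray between 0.004 and 0.013 m and x of chisel_16 in the frame of tray between -0.048 and -0.008 m and y of chisel_16 in the frame of tray between -0.038 and -0.014 m and z of chisel_16 in the frame of tray between 0.004 and 0.013 m and x of chisel_10 in the frame of tray between -0.048 and -0.008 m and y of chisel_10 in the frame of tray between -0.09 and -0.066 m and z of chisel_10 in the frame of tray between 0.004 and 0.013 m and distance of each of rasp, awl from where it was at the start of the episode below 0.03 m); the robot touches nothing.
It fails at once if the rasp or the awl is shifted by more than 30 mm (distance of any of rasp, awl from where it was at the start of the episode above 0.03 m).
It fails at once if a chisel is let go more than 16 mm above the tray's floor ((z of chisel_32 in the frame of tray above 0.024 m and contact force between the fingers and chisel_32 below 0.05 N) or (z of chisel_24 in the frame of tray above 0.024 m and contact force between the fingers and chisel_24 below 0.05 N) or (z of chisel_16 in the frame of tray above 0.024 m and contact force between the fingers and chisel_16 below 0.05 N) or (z of chisel_10 in the frame of tray above 0.024 m and contact force between the fingers and chisel_10 below 0.05 N)).
It also fails if it takes over 109 s, if anything falls off the work surface, if the arm or the gripper's body presses on something with over 40 N, if the wrist force passes 120 N, or if a joint passes its speed limit or range.

## Working session

There is one attempt and no reset: what is moved stays moved. The work goes in short steps, Python scripts to look and compute and a tool call to move; the robot and the scene stay as the last step left them, time stands still between calls to the robot, and variables do not carry over. Pictures are saved under pics/ and viewed, on a budget of 14 in all, crops included, one or two more only if the job needs it, and the job is handed in when it is done.

Besides the shell and the picture viewer there is one more tool, called after ">>>" as a command line: name --argument value ..., lists and objects as JSON in quotes. play_rows: Moves the arm, as the interface text tells. Shifts and turns lie within -1 to 1; 1 stands for 0.3 m of shift or pi rad of turn. Its arguments: {"type":"object","properties":{"commands":{"type":"array"},"newtons":{"type":"number"}},"required":["commands"]}

```bash
ls; mkdir -p pics
python3 - <<'E'
from cell import env,cams
import cv2,numpy as np
s=env.state();print({k:np.round(v,3) for k,v in s.items()})
for n in("top","scene"):
    im=cams.read_camera(n);cv2.imwrite(f"pics/{n}0.png",im[:,:,::-1]);m=cams.camera_model(n);print(n,np.round(m["K"],1).tolist(),np.round(m["world_to_cam"],4).tolist())
a=cv2.imread("pics/top0.png");cv2.imwrite("pics/top0v.png",cv2.resize(a,(800,600),interpolation=cv2.INTER_CUBIC))
E
```

```text
pics
{'time': np.float64(0.0), 'joint_pos': array([ 1.154,  0.314, -0.048,  1.21 , -0.   ,  1.571]), 'qd': array([-0.002, -0.001, -0.001,  0.001, -0.001,  0.001]), 'effort': array([-0.0000e+00, -5.3959e+01,  3.3975e+01,  1.9000e-02,  0.0000e+00,
       -0.0000e+00]), 'tcp_pos': array([0.243, 0.548, 0.23 ]), 'eef_rot': array([-6.500e-01, -3.073e+00,  3.000e-03]), 'force': array([-1.021,  0.88 ,  0.229]), 'torque': array([-0.028,  0.006,  0.009]), 'grip_width': np.float64(1.002)}
top [[438.6, 0.0, 246.4], [0.0, 438.6, 188.0], [0.0, 0.0, 1.0]] [[-0.0161, -0.9998, -0.0096, 0.0038], [-0.9967, 0.0168, -0.0797, 0.4419], [0.0798, 0.0083, -0.9968, 1.229], [0.0, 0.0, 0.0, 1.0]]
scene [[415.9, 0.0, 255.4], [0.0, 415.9, 192.2], [0.0, 0.0, 1.0]] [[-0.1786, 0.9838, -0.014, 0.0565], [0.7167, 0.1204, -0.6869, -0.311], [-0.6741, -0.1328, -0.7266, 1.6009], [0.0, 0.0, 0.0, 1.0]]
```

View pics/top0v.png

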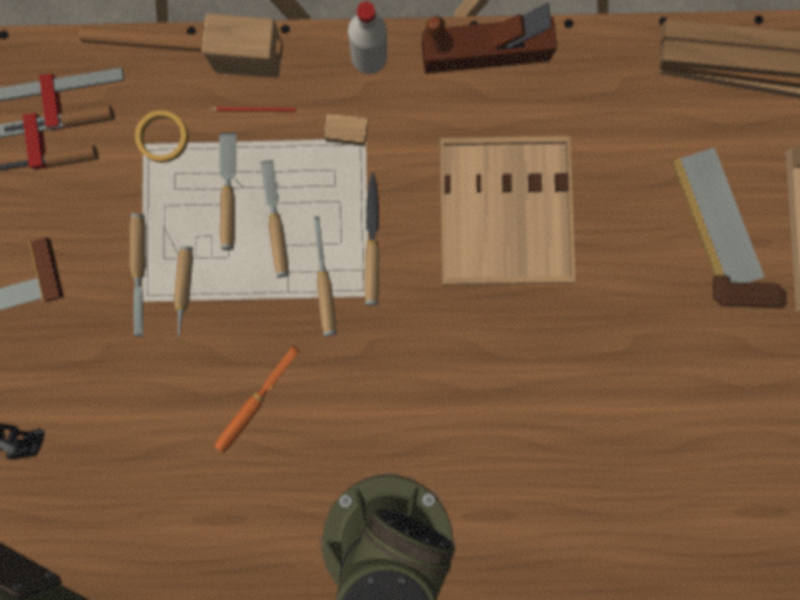

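View pics/scene0.png

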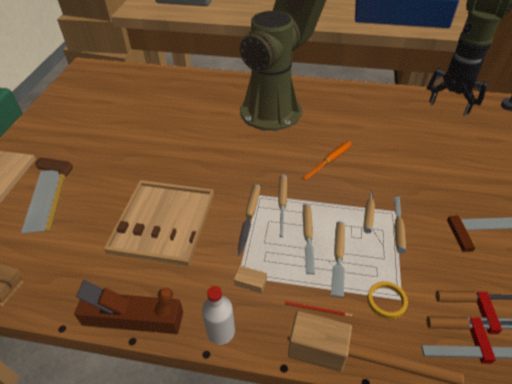

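The top view, in 800x600 pixels with image up = +x and image left = +y, shows these candidates:
- **chisel_32:** handle at (227,215), blade up, widest.
- **chisel_24:** (277,245).
- **chisel_16:** (137,245), reversed with its blade towards the robot.
- **chisel_10:** (325,300), narrow blade.
- **Not to be touched:** awl (183,275), rasp (372,270, dark blade) and the orange decoy (257,400).
- **Tray:** (507,210), notches at row 183, widest to the left (+y).

The scene view agrees with this.

```bash
cat > h.py <<'E'
from cell import env,cams
import cv2,numpy as np
from scipy.spatial.transform import Rotation as R
S=3
def ray(n,px,z):
    m=cams.camera_model(n);T=m["world_to_cam"];Rm=T[:3,:3];C=-Rm.T@T[:3,3]
    d=Rm.T@np.linalg.inv(m["K"])@np.array([px[0],px[1],1.]);return (C+d*(z-C[2])/d[2])[:2]
def up(im): return cv2.resize(im,None,fx=S,fy=S,interpolation=cv2.INTER_CUBIC)
def nat(p): return (np.asarray(p,float)+.5)/S-.5
def pix(n,P):
    m=cams.camera_model(n);q=m["world_to_cam"][:3]@np.append(P,1);q=m["K"]@q;return q[:2]/q[2]
E
python3 - <<'E'
from h import *
u=up(cv2.imread("pics/top0.png"));hsv=cv2.cvtColor(u,cv2.COLOR_BGR2HSV)
k=S*512/800
for nm,p in dict(handle=(227,215),handle16=(137,245),blade=(228,155),blade24=(268,175),blade10=(319,235),blade16=(138,310),paper=(300,200),bench=(350,350),bench2=(100,300),block=(535,183),floor=(480,240),ferr=(230,183),rim=(444,220)).items():
    print(nm,hsv[int(p[1]*k),int(p[0]*k)])
c=u[int(125*k):int(345*k),int(115*k):int(390*k)];cv2.imwrite("pics/crop.png",cv2.resize(c,(750,600)))
E
```

```text
handle [ 16 105 146]
handle16 [ 16 102 132]
blade [ 40  12 130]
blade24 [ 45  12 130]
blade10 [ 42  10 128]
blade16 [ 49  15 134]
paper [ 19  30 178]
bench [ 14 130 126]
bench2 [ 13 137 123]
block [ 12 128  72]
floor [ 15 100 166]
ferr [ 23  21 111]
rim [ 16 109 161]
```

View pics/crop.png

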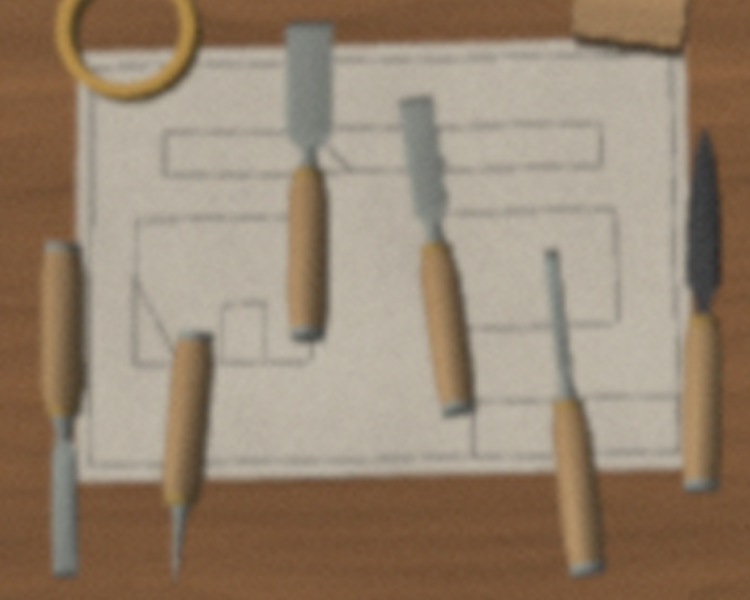

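The crop confirms the choice. Blade widths are about 46, 34, 24 and 13 px for the 32, 24, 16 and 10 chisels. The awl spike is at (175,540) and the dark rasp blade at (704,230). Each chisel has a grey blade and a grey butt cap, so I'll mask those.

```bash
cat >> h.py <<'E'
def crop2u(p): k=S*512/800; return np.array([(p[0]*275/750+115)*k,(p[1]*220/600+125)*k])
# butt, tip guesses in crop px
G=dict(c32=((306,333),(308,30)),c24=((458,408),(416,105)),c16=((61,245),(65,570)),c10=((586,570),(550,255)),rasp=((700,486),(705,135)))
E
python3 - <<'E'
from h import *
u=up(cv2.GaussianBlur(cv2.imread("pics/top0.png"),(3,3),0));b,g,r=[u[:,:,i].astype(int) for i in range(3)]
warm=r-b; V=u.max(2)
gray=((warm<22)&(V<160)).astype(np.uint8)
n,lab,st,_=cv2.connectedComponentsWithStats(gray)
def near(p):
    p=p.astype(int);w=lab[p[1]-8:p[1]+9,p[0]-8:p[0]+9];w=w[w>0]
    return np.bincount(w).argmax() if w.size else None
for nm,(bt,tp) in G.items():
    A,B=crop2u(bt),crop2u(tp);d=(B-A)/np.linalg.norm(B-A);o=[]
    for p,s in((A,-1),(B,1)):
        l=near(p)
        if l is None: o.append(None);continue
        ys,xs=np.nonzero(lab==l);P=np.c_[xs,ys];t=P@d
        sel=np.abs(t-(t.max() if s>0 else t.min()))<8
        c=P[sel].mean(0);e=(t.max() if s>0 else t.min());c=c+d*(e-c@d)
        o.append((c,len(P)))
    if None in o: print(nm,o);continue
    bx=ray("top",nat(o[0][0]),.019);tx=ray("top",nat(o[1][0]),.003)
    L=np.linalg.norm(tx-bx);org=bx+(tx-bx)*85/225
    print(nm,"butt",bx.round(4),"tip",tx.round(4),"L",L.round(4),"org",org.round(4),"yaw",np.degrees(np.arctan2(*(tx-bx)[::-1])).round(2),"areas",o[0][1],o[1][1])
# tray blocks
hsv=cv2.cvtColor(u,cv2.COLOR_BGR2HSV);k=S*512/800
m=np.zeros(u.shape[:2],np.uint8);y0,y1,x0,x1=[int(v*k) for v in(165,202,440,575)]
m[y0:y1,x0:x1]=V[y0:y1,x0:x1]<112
n,lab2,st,ce=cv2.connectedComponentsWithStats(m)
pts=[]
for i in range(1,n):
    if st[i,4]>60:
        w=ray("top",nat(ce[i]),.024);x,y,ww,hh,a=st[i]
        e=[ray("top",nat(q),.024) for q in((x,y+hh/2),(x+ww,y+hh/2))]
        print("block",w.round(4),"y from",e[0][1].round(4),"to",e[1][1].round(4),a)
# tray outline
V2=(hsv[:,:,2]>140).astype(np.uint8);V2[y0-40:y1+40]*=1
M=np.zeros_like(V2);a=[int(v*k) for v in(120,300,425,590)];M[a[0]:a[1],a[2]:a[3]]=V2[a[0]:a[1],a[2]:a[3]]
M=cv2.morphologyEx(M,cv2.MORPH_CLOSE,np.ones((35,35)));cs,_=cv2.findContours(M,0,2);c=max(cs,key=cv2.contourArea)
q=cv2.boxPoints(cv2.minAreaRect(c));print("tray corners",[ray("top",nat(p),.022).round(4).tolist() for p in q])
E
```

```text
c32 butt [0.5243 0.2846] tip [0.7518 0.2875] L 0.2275 org [0.6103 0.2857] yaw 0.73 areas 339 3100
c24 butt [0.4728 0.181 ] tip [0.7002 0.2152] L 0.23 org [0.5587 0.1939] yaw 8.55 areas 337 2581
c16 butt [0.5985 0.4394] tip [0.375  0.4519] L 0.2239 org [0.5141 0.4441] yaw 176.78 areas 2472 2472
c10 butt [0.3701 0.0973] tip [0.5922 0.1224] L 0.2235 org [0.454  0.1068] yaw 6.46 areas 109 1301
rasp butt [0.4243 0.0221] tip [0.6651 0.0171] L 0.2408 org [0.5152 0.0202] yaw -1.2 areas 101 2375
block [ 0.6416 -0.2796] y from -0.267 to -0.2927 872
block [ 0.6416 -0.3291] y from -0.3164 to -0.3421 908
block [ 0.6419 -0.2289] y from -0.2203 to -0.2384 611
block [ 0.6421 -0.1202] y from -0.1155 to -0.126 365
block [ 0.6428 -0.1772] y from -0.1737 to -0.1813 232
tray corners [[0.7296, -0.1088], [0.7283, -0.355], [0.4597, -0.3484], [0.4605, -0.1064]]
```

```bash
cat >> h.py <<'E'
PICK=dict(c32=(.6103,.2857,.7),c24=(.5587,.1939,8.55),c16=(.5141,.4441,-3.2),c10=(.454,.1068,6.46))
PLACE=dict(c32=(.567,-.151,-.5),c24=(.566,-.203,-.5),c16=(.566,-.255,179.5),c10=(.565,-.307,-.5))
def plan(x,y,z,yaw):
    """turn first (units), then shift in the turned tool axes; yaw=chisel axis, tool y at yaw+90"""
    s=env.state();M=R.from_rotvec(s["eef_rot"]).as_matrix()
    psi=np.degrees(np.arctan2(M[1,1],M[0,1]));d=(psi-(yaw+90)+180)%360-180
    a=np.radians(yaw+90);D=np.array([x,y,z])-s["tcp_pos"]
    dx=-np.sin(a)*D[0]+np.cos(a)*D[1];dy=np.cos(a)*D[0]+np.sin(a)*D[1]
    print("t %.2f tcp"%s["time"],s["tcp_pos"].round(4),"psi %.2f tilt %.3f F"%(psi,np.degrees(np.arccos(-M[2,2]))),s["force"].round(1),"grip %.3f"%s["grip_width"],"j1 %.2f j6 %.2f"%(s["joint_pos"][0],s["joint_pos"][5]))
    print("turn %.4f then dx %.4f dy %.4f dz %.4f"%(d/180,dx/.3,dy/.3,-D[2]/.3))
E
python3 -c "
from h import *
x,y,w=PICK['c32'];plan(x,y,.10,w)"
```

```text
t 0.10 tcp [0.2427 0.5482 0.2305] psi 66.12 tilt 0.089 F [-0.9  0.  -0.2] grip 0.999 j1 1.15 j6 1.57
turn -0.1366 then dx -1.2146 dy -0.8898 dz 0.4351
```

>>> play_rows --commands '[{"turn":-0.034,"fingers":0.7},{"turn":-0.034,"fingers":0.7},{"turn":-0.034,"fingers":0.7},{"turn":-0.0346,"fingers":0.7},{"dx":-0.05,"dy":-0.035,"fingers":0.7},{"dx":-0.08,"dy":-0.06,"fingers":0.7},{"dx":-0.08,"dy":-0.06,"fingers":0.7},{"dx":-0.08,"dy":-0.06,"fingers":0.7},{"dx":-0.08,"dy":-0.06,"fingers":0.7},{"dx":-0.08,"dy":-0.06,"fingers":0.7}]' --newtons 70

```text
$.commands[0]: bad value
```

>>> play_rows --commands '[{"dx":-0.08,"dy":-0.06,"dz":0.03,"fingers":0.7},{"dx":-0.08,"dy":-0.06,"dz":0.04,"fingers":0.7},{"dx":-0.08,"dy":-0.06,"dz":0.05,"fingers":0.7},{"dx":-0.08,"dy":-0.06,"dz":0.05,"fingers":0.7},{"dx":-0.08,"dy":-0.06,"dz":0.05,"fingers":0.7},{"dx":-0.08,"dy":-0.06,"dz":0.05,"fingers":0.7},{"dx":-0.08,"dy":-0.06,"dz":0.05,"fingers":0.7},{"dx":-0.08,"dy":-0.06,"dz":0.05,"fingers":0.7},{"dx":-0.08,"dy":-0.06,"dz":0.04,"fingers":0.7},{"fingers":0.7}]'

```text
$.commands[0]: bad value
```

```bash
python3 -c "
from h import *
x,y,w=PICK['c32'];plan(x,y,.003,w)"
```

```text
t 0.10 tcp [0.2427 0.5482 0.2305] psi 66.12 tilt 0.089 F [-0.9  0.  -0.2] grip 0.999 j1 1.15 j6 1.57
turn -0.1366 then dx -1.2146 dy -0.8898 dz 0.7584
```

The rows were refused, so every key is probably required in each row.

>>> play_rows --commands '[{"dx":0,"dy":0,"dz":0,"turn":-0.034,"fingers":0.7},{"dx":0,"dy":0,"dz":0,"turn":-0.034,"fingers":0.7},{"dx":0,"dy":0,"dz":0,"turn":-0.034,"fingers":0.7},{"dx":0,"dy":0,"dz":0,"turn":-0.0346,"fingers":0.7},{"dx":-0.05,"dy":-0.035,"dz":0,"turn":0,"fingers":0.7},{"dx":-0.08,"dy":-0.06,"dz":0,"turn":0,"fingers":0.7},{"dx":-0.08,"dy":-0.06,"dz":0,"turn":0,"fingers":0.7},{"dx":-0.08,"dy":-0.06,"dz":0,"turn":0,"fingers":0.7},{"dx":-0.08,"dy":-0.06,"dz":0,"turn":0,"fingers":0.7},{"dx":-0.08,"dy":-0.06,"dz":0,"turn":0,"fingers":0.7}]' --newtons 70

```text
time: 0.93
tcp_pos: [0.3799, 0.4487, 0.2309]
eef_rot: [0.02, -3.141, 0.001]
force: [0.2, -0.3, 0.0]
grip_width: 0.7
```

>>> play_rows --commands '[{"dx":-0.08,"dy":-0.06,"dz":0.03,"turn":0,"fingers":0.7},{"dx":-0.08,"dy":-0.06,"dz":0.04,"turn":0,"fingers":0.7},{"dx":-0.08,"dy":-0.06,"dz":0.05,"turn":0,"fingers":0.7},{"dx":-0.08,"dy":-0.06,"dz":0.05,"turn":0,"fingers":0.7},{"dx":-0.08,"dy":-0.06,"dz":0.05,"turn":0,"fingers":0.7},{"dx":-0.08,"dy":-0.06,"dz":0.05,"turn":0,"fingers":0.7},{"dx":-0.08,"dy":-0.06,"dz":0.05,"turn":0,"fingers":0.7},{"dx":-0.08,"dy":-0.06,"dz":0.05,"turn":0,"fingers":0.7},{"dx":-0.08,"dy":-0.06,"dz":0.05,"turn":0,"fingers":0.7},{"dx":0,"dy":0,"dz":0,"turn":0,"fingers":0.7}]'

```text
time: 1.77
tcp_pos: [0.5991, 0.2859, 0.1012]
eef_rot: [0.012, -3.139, 0.006]
force: [0.1, -0.9, 0.7]
grip_width: 0.702
```

```bash
python3 -c "
from h import *
x,y,w=PICK['c32'];plan(x,y,.003,w)"
```

```text
t 1.77 tcp [0.5991 0.2859 0.1012] psi 90.43 tilt 0.260 F [ 0.1 -0.9  0.7] grip 0.702 j1 0.45 j6 0.44
turn -0.0015 then dx -0.0374 dy -0.0012 dz 0.3274
```

>>> play_rows --commands '[{"dx":-0.02,"dy":0,"dz":0.05,"turn":-0.0015,"fingers":0.7},{"dx":-0.0174,"dy":0,"dz":0.05,"turn":0,"fingers":0.7},{"dx":0,"dy":0,"dz":0.05,"turn":0,"fingers":0.7},{"dx":0,"dy":0,"dz":0.05,"turn":0,"fingers":0.7},{"dx":0,"dy":0,"dz":0.05,"turn":0,"fingers":0.7},{"dx":0,"dy":0,"dz":0.03,"turn":0,"fingers":0.7},{"dx":0,"dy":0,"dz":0.025,"turn":0,"fingers":0.7},{"dx":0,"dy":0,"dz":0.02,"turn":0,"fingers":0.7},{"dx":0,"dy":0,"dz":0,"turn":0,"fingers":0.7},{"dx":0,"dy":0,"dz":0,"turn":0,"fingers":0.7}]'

```text
time: 2.6
tcp_pos: [0.6083, 0.2909, 0.0079]
eef_rot: [-0.027, 3.141, 0.0]
force: [-0.0, -0.9, 0.4]
grip_width: 0.703
```

```bash
python3 -c "
from h import *
x,y,w=PICK['c32'];plan(x,y,.003,w)
im=cams.read_camera('scene')[:,:,::-1]
p=pix('scene',[x,y,.03]).astype(int);print(p)
c=im[p[1]-70:p[1]+70,p[0]-90:p[0]+90];cv2.imwrite('pics/s1.png',cv2.resize(c,None,fx=4,fy=4,interpolation=cv2.INTER_CUBIC))"
```

```text
t 2.60 tcp [0.6083 0.2909 0.0079] psi 91.00 tilt 0.006 F [-0.  -0.9  0.4] grip 0.703 j1 0.45 j6 0.43
turn 0.0017 then dx -0.0064 dy -0.0175 dz 0.0163
[339 243]
```

View pics/s1.png

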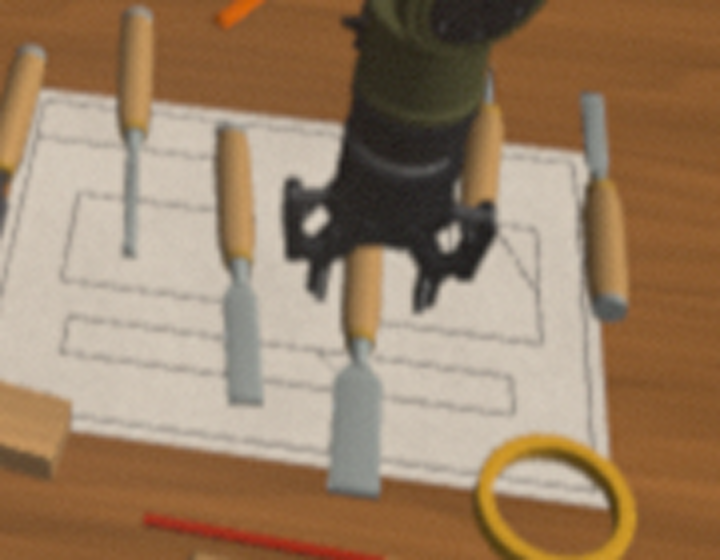

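The fingers straddle the handle, with tips at about (318,290) and (425,305) and the handle at (363,290). The gap is about 5 mm off to +y, which matches the state. I'll correct that and close.

>>> play_rows --commands '[{"dx":-0.006,"dy":-0.0175,"dz":0.008,"turn":0.0015,"fingers":0.7},{"dx":0,"dy":0,"dz":0.009,"turn":0,"fingers":0.7},{"dx":0,"dy":0,"dz":0,"turn":0,"fingers":0.5},{"dx":0,"dy":0,"dz":0,"turn":0,"fingers":0.4},{"dx":0,"dy":0,"dz":0,"turn":0,"fingers":0.3},{"dx":0,"dy":0,"dz":0,"turn":0,"fingers":0.15},{"dx":0,"dy":0,"dz":0,"turn":0,"fingers":0.1},{"dx":0,"dy":0,"dz":0,"turn":0,"fingers":0.1},{"dx":0,"dy":0,"dz":0,"turn":0,"fingers":0.1},{"dx":0,"dy":0,"dz":0,"turn":0,"fingers":0.1}]' --newtons 70

```text
time: 3.48
tcp_pos: [0.6103, 0.2855, 0.003]
eef_rot: [-0.019, 3.141, 0.0]
force: [-0.5, -0.5, 3.1]
grip_width: 0.284
```

```bash
python3 -c "
from h import *
x,y,w=PLACE['c32'];plan(x,y,.13,w)"
```

```text
t 3.48 tcp [0.6103 0.2855 0.003 ] psi 90.71 tilt 0.018 F [-0.5 -0.5  3.1] grip 0.284 j1 0.44 j6 0.43
turn 0.0067 then dx 0.1318 dy -1.4562 dz -0.4233
```

>>> play_rows --commands '[{"dx":0,"dy":0,"dz":-0.02,"turn":0,"fingers":0.1},{"dx":0,"dy":0,"dz":-0.04,"turn":0,"fingers":0.1},{"dx":0,"dy":0,"dz":-0.06,"turn":0,"fingers":0.1},{"dx":0,"dy":0,"dz":-0.06,"turn":0,"fingers":0.1},{"dx":0,"dy":0,"dz":-0.06,"turn":0,"fingers":0.1},{"dx":0,"dy":0,"dz":-0.06,"turn":0.0067,"fingers":0.1},{"dx":0,"dy":0,"dz":-0.06,"turn":0,"fingers":0.1},{"dx":0,"dy":-0.02,"dz":-0.04,"turn":0,"fingers":0.1},{"dx":0,"dy":-0.04,"dz":-0.02,"turn":0,"fingers":0.1},{"dx":0.01,"dy":-0.06,"dz":0,"turn":0,"fingers":0.1}]'

```text
time: 4.32
tcp_pos: [0.6082, 0.2498, 0.1306]
eef_rot: [0.011, 3.138, 0.002]
force: [0.4, 0.4, -2.0]
grip_width: 0.286
```

>>> play_rows --commands '[{"dx":0.012,"dy":-0.08,"dz":0,"turn":0,"fingers":0.1},{"dx":0.012,"dy":-0.1,"dz":0,"turn":0,"fingers":0.1},{"dx":0.012,"dy":-0.1,"dz":0,"turn":0,"fingers":0.1},{"dx":0.012,"dy":-0.1,"dz":0,"turn":0,"fingers":0.1},{"dx":0.012,"dy":-0.1,"dz":0,"turn":0,"fingers":0.1},{"dx":0.012,"dy":-0.1,"dz":0,"turn":0,"fingers":0.1},{"dx":0.012,"dy":-0.1,"dz":0,"turn":0,"fingers":0.1},{"dx":0.012,"dy":-0.1,"dz":0,"turn":0,"fingers":0.1},{"dx":0.012,"dy":-0.1,"dz":0,"turn":0,"fingers":0.1},{"dx":0.012,"dy":-0.1,"dz":0,"turn":0,"fingers":0.1}]'

```text
time: 5.15
tcp_pos: [0.5668, -0.0466, 0.1282]
eef_rot: [-0.015, -3.14, 0.001]
force: [-0.0, -0.5, -2.6]
grip_width: 0.286
```

>>> play_rows --commands '[{"dx":0.002,"dy":-0.1,"dz":0,"turn":0,"fingers":0.1},{"dx":0,"dy":-0.1,"dz":0,"turn":0,"fingers":0.1},{"dx":0,"dy":-0.08,"dz":0,"turn":0,"fingers":0.1},{"dx":0,"dy":-0.05,"dz":0,"turn":0,"fingers":0.1},{"dx":0,"dy":-0.03,"dz":0,"turn":0,"fingers":0.1},{"dx":0,"dy":0,"dz":0.05,"turn":0,"fingers":0.1},{"dx":0,"dy":0,"dz":0.05,"turn":0,"fingers":0.1},{"dx":0,"dy":0,"dz":0.04,"turn":0,"fingers":0.1},{"dx":0,"dy":0,"dz":0,"turn":0,"fingers":0.1},{"dx":0,"dy":0,"dz":0,"turn":0,"fingers":0.1}]'

```text
time: 5.98
tcp_pos: [0.5655, -0.1519, 0.0859]
eef_rot: [-0.013, -3.139, -0.001]
force: [-0.5, -1.0, -1.5]
grip_width: 0.285
```

```bash
python3 -c "
from h import *
x,y,w=PLACE['c32'];plan(x,y,.012,w)
im=cams.read_camera('scene')[:,:,::-1]
p=pix('scene',[x,y,.03]).astype(int);print(p)
c=im[p[1]-70:p[1]+70,p[0]-90:p[0]+90];cv2.imwrite('pics/s2.png',cv2.resize(c,None,fx=4,fy=4,interpolation=cv2.INTER_CUBIC))"
```

```text
t 5.98 tcp [ 0.5655 -0.1519  0.0859] psi 89.51 tilt 0.145 F [-0.5 -1.  -1.5] grip 0.285 j1 -0.26 j6 -0.25
turn 0.0001 then dx -0.0050 dy 0.0031 dz 0.2465
[189 211]
```

View pics/s2.png

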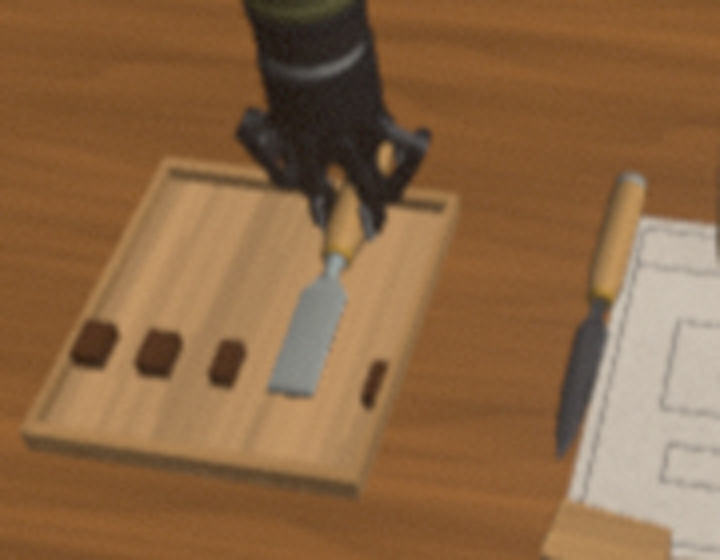

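chisel_32 is held level, blade at about (310,335), heading for the wide notch between the blocks at (228,362) and (374,383). Now I lower it.

>>> play_rows --commands '[{"dx":-0.005,"dy":0.003,"dz":0.04,"turn":0,"fingers":0.1},{"dx":0,"dy":0,"dz":0.05,"turn":0,"fingers":0.1},{"dx":0,"dy":0,"dz":0.05,"turn":0,"fingers":0.1},{"dx":0,"dy":0,"dz":0.04,"turn":0,"fingers":0.1},{"dx":0,"dy":0,"dz":0.025,"turn":0,"fingers":0.1},{"dx":0,"dy":0,"dz":0.02,"turn":0,"fingers":0.1},{"dx":0,"dy":0,"dz":0.012,"turn":0,"fingers":0.1},{"dx":0,"dy":0,"dz":0.008,"turn":0,"fingers":0.1},{"dx":0,"dy":0,"dz":0,"turn":0,"fingers":0.1},{"dx":0,"dy":0,"dz":0,"turn":0,"fingers":0.1}]'

```text
time: 6.87
tcp_pos: [0.5687, -0.1514, 0.0136]
eef_rot: [0.014, 3.141, -0.0]
force: [0.8, 0.4, -2.6]
grip_width: 0.289
```

```bash
python3 -c "
from h import *
x,y,w=PLACE['c32'];plan(x,y,.011,w)"
```

```text
t 6.87 tcp [ 0.5687 -0.1514  0.0136] psi 89.50 tilt 0.041 F [ 0.8  0.4 -2.6] grip 0.289 j1 -0.26 j6 -0.25
turn 0.0000 then dx 0.0057 dy 0.0014 dz 0.0087
```

>>> play_rows --commands '[{"dx":0.003,"dy":0,"dz":0.005,"turn":0,"fingers":0.1},{"dx":0,"dy":0,"dz":0.004,"turn":0,"fingers":0.1},{"dx":0,"dy":0,"dz":0,"turn":0,"fingers":0.1},{"dx":0,"dy":0,"dz":0,"turn":0,"fingers":0.33},{"dx":0,"dy":0,"dz":0,"turn":0,"fingers":0.38},{"dx":0,"dy":0,"dz":0,"turn":0,"fingers":0.42},{"dx":0,"dy":0,"dz":0,"turn":0,"fingers":0.42},{"dx":0,"dy":0,"dz":-0.02,"turn":0,"fingers":0.42},{"dx":0,"dy":0,"dz":-0.03,"turn":0,"fingers":0.42},{"dx":0,"dy":0,"dz":-0.05,"turn":0,"fingers":0.42}]'

```text
time: 7.7
tcp_pos: [0.5664, -0.1511, 0.0403]
eef_rot: [-0.014, -3.139, -0.001]
force: [0.3, 0.8, 0.2]
grip_width: 0.421
```

>>> play_rows --commands '[{"dx":0,"dy":0,"dz":-0.06,"turn":0,"fingers":0.42},{"dx":0,"dy":0,"dz":-0.07,"turn":0,"fingers":0.5},{"dx":0,"dy":0.02,"dz":-0.06,"turn":0,"fingers":0.6},{"dx":0,"dy":0.05,"dz":-0.02,"turn":0,"fingers":0.7},{"dx":0,"dy":0.08,"dz":0,"turn":0,"fingers":0.7},{"dx":0,"dy":0.1,"dz":0,"turn":0,"fingers":0.7},{"dx":0,"dy":0.1,"dz":0,"turn":0,"fingers":0.7},{"dx":0,"dy":0.1,"dz":0,"turn":0,"fingers":0.7},{"dx":0,"dy":0.1,"dz":0,"turn":0,"fingers":0.7},{"dx":0,"dy":0.08,"dz":0,"turn":0,"fingers":0.7}]'

```text
time: 8.53
tcp_pos: [0.5692, 0.0397, 0.1047]
eef_rot: [0.013, 3.14, 0.001]
force: [0.9, -0.4, -0.1]
grip_width: 0.697
```

```bash
python3 -c "
from h import *
x,y,w=PICK['c24'];plan(x,y,.06,w)
im=cams.read_camera('top');cv2.imwrite('pics/top1.png',im[:,:,::-1])
k=512/800
c=im[int(110*k):int(310*k),int(420*k):int(600*k),::-1];cv2.imwrite('pics/t1.png',cv2.resize(c,None,fx=4,fy=4,interpolation=cv2.INTER_CUBIC))"
```

```text
t 8.53 tcp [0.5692 0.0397 0.1047] psi 89.54 tilt 0.075 F [ 0.9 -0.4 -0.1] grip 0.697 j1 0.07 j6 0.08
turn -0.0500 then dx -0.0417 dy 0.5134 dz 0.1489
```

View pics/t1.png

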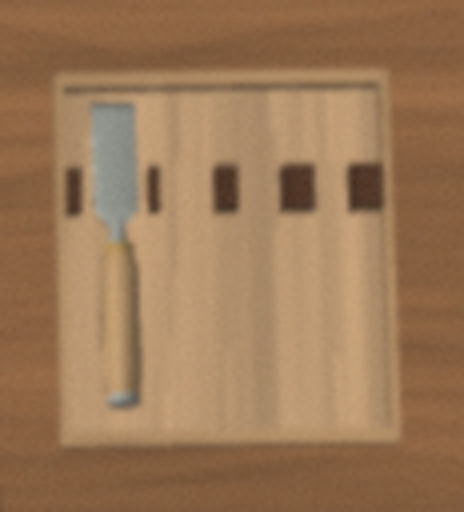

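chisel_32 lies squarely in the wide notch: tip at row 103, butt at row 407, at columns 95–135 between the blocks at columns 74 and 153. Next is chisel_24.

>>> play_rows --commands '[{"dx":0,"dy":0,"dz":0,"turn":-0.025,"fingers":0.7},{"dx":0,"dy":0,"dz":0,"turn":-0.025,"fingers":0.7},{"dx":-0.006,"dy":0.08,"dz":0,"turn":0,"fingers":0.7},{"dx":-0.006,"dy":0.1,"dz":0,"turn":0,"fingers":0.7},{"dx":-0.006,"dy":0.1,"dz":0,"turn":0,"fingers":0.7},{"dx":-0.006,"dy":0.1,"dz":0,"turn":0,"fingers":0.7},{"dx":-0.006,"dy":0.08,"dz":0.02,"turn":0,"fingers":0.7},{"dx":-0.006,"dy":0.05,"dz":0.05,"turn":0,"fingers":0.7},{"dx":-0.006,"dy":0,"dz":0.05,"turn":0,"fingers":0.7},{"dx":0,"dy":0,"dz":0,"turn":0,"fingers":0.7}]'

```text
time: 9.42
tcp_pos: [0.5574, 0.1913, 0.0658]
eef_rot: [0.236, -3.13, 0.001]
force: [-0.4, 0.1, -0.8]
grip_width: 0.701
```

```bash
python3 -c "
from h import *
x,y,w=PICK['c24'];plan(x,y,.003,w)"
```

```text
t 9.42 tcp [0.5574 0.1913 0.0658] psi 98.61 tilt 0.167 F [-0.4  0.1 -0.8] grip 0.701 j1 0.33 j6 0.18
turn 0.0003 then dx -0.0055 dy 0.0078 dz 0.2093
```

>>> play_rows --commands '[{"dx":-0.0055,"dy":0.0078,"dz":0.05,"turn":0,"fingers":0.7},{"dx":0,"dy":0,"dz":0.05,"turn":0,"fingers":0.7},{"dx":0,"dy":0,"dz":0.04,"turn":0,"fingers":0.7},{"dx":0,"dy":0,"dz":0.03,"turn":0,"fingers":0.7},{"dx":0,"dy":0,"dz":0.02,"turn":0,"fingers":0.7},{"dx":0,"dy":0,"dz":0.01,"turn":0,"fingers":0.7},{"dx":0,"dy":0,"dz":0,"turn":0,"fingers":0.7},{"dx":0,"dy":0,"dz":0,"turn":0,"fingers":0.7},{"dx":0,"dy":0,"dz":0,"turn":0,"fingers":0.6},{"dx":0,"dy":0,"dz":0,"turn":0,"fingers":0.6}]'

```text
time: 10.25
tcp_pos: [0.5607, 0.1936, 0.0082]
eef_rot: [-0.233, 3.132, 0.0]
force: [0.2, -0.7, -0.3]
grip_width: 0.601
```

```bash
python3 -c "
from h import *
x,y,w=PICK['c24'];plan(x,y,.003,w)"
```

```text
t 10.25 tcp [0.5607 0.1936 0.0082] psi 98.50 tilt 0.064 F [ 0.2 -0.7 -0.3] grip 0.601 j1 0.33 j6 0.18
turn -0.0003 then dx 0.0065 dy 0.0021 dz 0.0173
```

>>> play_rows --commands '[{"dx":0.0065,"dy":0.002,"dz":0.009,"turn":0,"fingers":0.6},{"dx":0,"dy":0,"dz":0.008,"turn":0,"fingers":0.6},{"dx":0,"dy":0,"dz":0,"turn":0,"fingers":0.5},{"dx":0,"dy":0,"dz":0,"turn":0,"fingers":0.4},{"dx":0,"dy":0,"dz":0,"turn":0,"fingers":0.3},{"dx":0,"dy":0,"dz":0,"turn":0,"fingers":0.15},{"dx":0,"dy":0,"dz":0,"turn":0,"fingers":0.1},{"dx":0,"dy":0,"dz":0,"turn":0,"fingers":0.1},{"dx":0,"dy":0,"dz":0,"turn":0,"fingers":0.1},{"dx":0,"dy":0,"dz":0,"turn":0,"fingers":0.1}]'

```text
time: 11.08
tcp_pos: [0.5581, 0.1938, 0.0025]
eef_rot: [0.233, -3.133, -0.0]
force: [-0.9, -0.7, 3.0]
grip_width: 0.279
```

>>> play_rows --commands '[{"dx":0,"dy":0,"dz":-0.02,"turn":0,"fingers":0.1},{"dx":0,"dy":0,"dz":-0.04,"turn":0,"fingers":0.1},{"dx":0,"dy":0,"dz":-0.06,"turn":0,"fingers":0.1},{"dx":0,"dy":0,"dz":-0.06,"turn":0,"fingers":0.1},{"dx":0,"dy":0,"dz":-0.06,"turn":0,"fingers":0.1},{"dx":0,"dy":0,"dz":-0.06,"turn":0,"fingers":0.1},{"dx":0,"dy":0,"dz":-0.06,"turn":0.02,"fingers":0.1},{"dx":0,"dy":0,"dz":-0.04,"turn":0.02,"fingers":0.1},{"dx":0,"dy":0,"dz":0,"turn":0.01,"fingers":0.1},{"dx":0,"dy":0,"dz":0,"turn":0,"fingers":0.1}]'

```text
time: 11.92
tcp_pos: [0.5592, 0.1939, 0.1245]
eef_rot: [0.015, 3.139, 0.001]
force: [-0.1, 0.4, -2.4]
grip_width: 0.282
```

```bash
python3 -c "
from h import *
x,y,w=PLACE['c24'];plan(x,y,.08,w)"
```

```text
t 11.92 tcp [0.5592 0.1939 0.1245] psi 89.45 tilt 0.167 F [-0.1  0.4 -2.4] grip 0.282 j1 0.33 j6 0.34
turn -0.0003 then dx -0.0343 dy -1.3229 dz 0.1482
```

>>> play_rows --commands '[{"dx":0,"dy":-0.03,"dz":0,"turn":0,"fingers":0.1},{"dx":0,"dy":-0.06,"dz":0,"turn":0,"fingers":0.1},{"dx":0,"dy":-0.09,"dz":0,"turn":0,"fingers":0.1},{"dx":-0.005,"dy":-0.1,"dz":0,"turn":0,"fingers":0.1},{"dx":-0.005,"dy":-0.1,"dz":0,"turn":0,"fingers":0.1},{"dx":-0.005,"dy":-0.1,"dz":0,"turn":0,"fingers":0.1},{"dx":-0.005,"dy":-0.1,"dz":0,"turn":0,"fingers":0.1},{"dx":-0.005,"dy":-0.1,"dz":0,"turn":0,"fingers":0.1},{"dx":-0.005,"dy":-0.1,"dz":0,"turn":0,"fingers":0.1},{"dx":-0.004,"dy":-0.1,"dz":0,"turn":0,"fingers":0.1}]'

```text
time: 12.75
tcp_pos: [0.565, -0.0725, 0.1219]
eef_rot: [-0.013, -3.14, 0.0]
force: [-0.1, -0.8, -1.2]
grip_width: 0.284
```

>>> play_rows --commands '[{"dx":0,"dy":-0.1,"dz":0,"turn":0,"fingers":0.1},{"dx":0,"dy":-0.1,"dz":0,"turn":0,"fingers":0.1},{"dx":0,"dy":-0.09,"dz":0,"turn":0,"fingers":0.1},{"dx":0,"dy":-0.07,"dz":0,"turn":0,"fingers":0.1},{"dx":0,"dy":-0.05,"dz":0,"turn":0,"fingers":0.1},{"dx":0,"dy":-0.033,"dz":0,"turn":0,"fingers":0.1},{"dx":0,"dy":0,"dz":0.07,"turn":0,"fingers":0.1},{"dx":0,"dy":0,"dz":0.06,"turn":0,"fingers":0.1},{"dx":0,"dy":0,"dz":0.02,"turn":0,"fingers":0.1},{"dx":0,"dy":0,"dz":0,"turn":0,"fingers":0.1}]'

```text
time: 13.58
tcp_pos: [0.563, -0.2022, 0.0754]
eef_rot: [-0.012, -3.137, -0.003]
force: [-1.0, 0.3, -1.3]
grip_width: 0.281
```

```bash
python3 -c "
from h import *
x,y,w=PLACE['c24'];plan(x,y,.011,w)"
```

```text
t 13.58 tcp [ 0.563  -0.2022  0.0754] psi 89.55 tilt 0.256 F [-1.   0.3 -1.3] grip 0.281 j1 -0.34 j6 -0.34
turn 0.0003 then dx -0.0100 dy -0.0025 dz 0.2145
```

>>> play_rows --commands '[{"dx":-0.004,"dy":-0.0025,"dz":0.04,"turn":0,"fingers":0.1},{"dx":0,"dy":0,"dz":0.05,"turn":0,"fingers":0.1},{"dx":0,"dy":0,"dz":0.045,"turn":0,"fingers":0.1},{"dx":0,"dy":0,"dz":0.03,"turn":0,"fingers":0.1},{"dx":0,"dy":0,"dz":0.02,"turn":0,"fingers":0.1},{"dx":0,"dy":0,"dz":0.012,"turn":0,"fingers":0.1},{"dx":0,"dy":0,"dz":0.008,"turn":0,"fingers":0.1},{"dx":0,"dy":0,"dz":0.004,"turn":0,"fingers":0.1},{"dx":0,"dy":0,"dz":0,"turn":0,"fingers":0.1},{"dx":0,"dy":0,"dz":0,"turn":0,"fingers":0.1}]'

```text
time: 14.42
tcp_pos: [0.5665, -0.2042, 0.0152]
eef_rot: [0.014, 3.141, -0.001]
force: [-0.5, 0.1, -1.2]
grip_width: 0.286
```

```bash
python3 -c "
from h import *
x,y,w=PLACE['c24'];plan(x,y,.011,w)"
```

```text
t 14.42 tcp [ 0.5665 -0.2042  0.0152] psi 89.50 tilt 0.051 F [-0.5  0.1 -1.2] grip 0.286 j1 -0.35 j6 -0.34
turn 0.0000 then dx 0.0018 dy 0.0039 dz 0.0141
```

>>> play_rows --commands '[{"dx":0,"dy":0.003,"dz":0.008,"turn":0,"fingers":0.1},{"dx":0,"dy":0,"dz":0.006,"turn":0,"fingers":0.1},{"dx":0,"dy":0,"dz":0,"turn":0,"fingers":0.1},{"dx":0,"dy":0,"dz":0,"turn":0,"fingers":0.33},{"dx":0,"dy":0,"dz":0,"turn":0,"fingers":0.38},{"dx":0,"dy":0,"dz":0,"turn":0,"fingers":0.42},{"dx":0,"dy":0,"dz":0,"turn":0,"fingers":0.42},{"dx":0,"dy":0,"dz":-0.02,"turn":0,"fingers":0.42},{"dx":0,"dy":0,"dz":-0.03,"turn":0,"fingers":0.42},{"dx":0,"dy":0,"dz":-0.05,"turn":0,"fingers":0.42}]'

```text
time: 15.25
tcp_pos: [0.5651, -0.2028, 0.0403]
eef_rot: [-0.014, -3.14, -0.001]
force: [0.5, 0.5, -0.9]
grip_width: 0.417
```

>>> play_rows --commands '[{"dx":0,"dy":0,"dz":-0.06,"turn":0,"fingers":0.42},{"dx":0,"dy":0,"dz":-0.07,"turn":0,"fingers":0.5},{"dx":0,"dy":0.02,"dz":-0.06,"turn":0,"fingers":0.6},{"dx":0,"dy":0.05,"dz":-0.02,"turn":0,"fingers":0.7},{"dx":0,"dy":0.08,"dz":0,"turn":0,"fingers":0.7},{"dx":0,"dy":0.1,"dz":0,"turn":0,"fingers":0.7},{"dx":0,"dy":0.1,"dz":0,"turn":0,"fingers":0.7},{"dx":0,"dy":0.1,"dz":0,"turn":0,"fingers":0.7},{"dx":0,"dy":0.1,"dz":0,"turn":0,"fingers":0.7},{"dx":0,"dy":0.1,"dz":0,"turn":0,"fingers":0.7}]'

```text
time: 16.08
tcp_pos: [0.5672, -0.0058, 0.1036]
eef_rot: [-0.013, -3.141, -0.001]
force: [0.1, 0.9, 0.5]
grip_width: 0.701
```

>>> play_rows --commands '[{"dx":0.012,"dy":0.1,"dz":0,"turn":0,"fingers":0.7},{"dx":0.012,"dy":0.1,"dz":0,"turn":0,"fingers":0.7},{"dx":0.012,"dy":0.1,"dz":0,"turn":0,"fingers":0.7},{"dx":0.012,"dy":0.1,"dz":0,"turn":0,"fingers":0.7},{"dx":0.012,"dy":0.1,"dz":0,"turn":0,"fingers":0.7},{"dx":0.012,"dy":0.1,"dz":0,"turn":0,"fingers":0.7},{"dx":0.012,"dy":0.1,"dz":0,"turn":0,"fingers":0.7},{"dx":0.012,"dy":0.1,"dz":0,"turn":0,"fingers":0.7},{"dx":0.012,"dy":0.1,"dz":0,"turn":0,"fingers":0.7},{"dx":0.012,"dy":0.1,"dz":0,"turn":0,"fingers":0.7}]'

```text
time: 16.92
tcp_pos: [0.5332, 0.2943, 0.1035]
eef_rot: [-0.013, -3.141, -0.0]
force: [0.6, 0.1, -0.1]
grip_width: 0.703
```

```bash
python3 -c "
from h import *
x,y,w=PICK['c16'];plan(x,y,.06,w)
im=cams.read_camera('top');cv2.imwrite('pics/top2.png',im[:,:,::-1])
k=512/800
c=im[int(110*k):int(310*k),int(420*k):int(600*k),::-1];cv2.imwrite('pics/t2.png',cv2.resize(c,None,fx=4,fy=4,interpolation=cv2.INTER_CUBIC))"
```

```text
t 16.92 tcp [0.5332 0.2943 0.1035] psi 89.54 tilt 0.021 F [ 0.6  0.1 -0.1] grip 0.703 j1 0.50 j6 0.51
turn 0.0152 then dx 0.0913 dy 0.4950 dz 0.1450
```

View pics/t2.png

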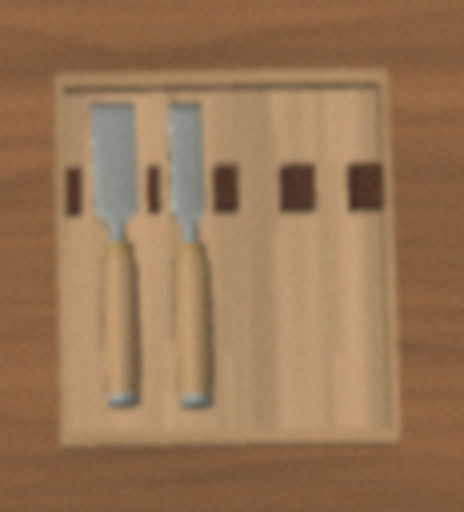

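chisel_24 lies in the second notch, blade at columns 170–203 between the blocks at 153 and 226. Next is chisel_16.

>>> play_rows --commands '[{"dx":0,"dy":0,"dz":0,"turn":0.0152,"fingers":0.7},{"dx":0.02,"dy":0.09,"dz":0,"turn":0,"fingers":0.7},{"dx":0.02,"dy":0.1,"dz":0,"turn":0,"fingers":0.7},{"dx":0.02,"dy":0.1,"dz":0,"turn":0,"fingers":0.7},{"dx":0.02,"dy":0.09,"dz":0,"turn":0,"fingers":0.7},{"dx":0.011,"dy":0.075,"dz":0.02,"turn":0,"fingers":0.7},{"dx":0,"dy":0.04,"dz":0.05,"turn":0,"fingers":0.7},{"dx":0,"dy":0,"dz":0.05,"turn":0,"fingers":0.7},{"dx":0,"dy":0,"dz":0.025,"turn":0,"fingers":0.7},{"dx":0,"dy":0,"dz":0,"turn":0,"fingers":0.7}]'

```text
time: 17.8
tcp_pos: [0.5134, 0.441, 0.0575]
eef_rot: [-0.087, -3.137, 0.005]
force: [-0.6, -0.0, -0.7]
grip_width: 0.7
```

```bash
python3 -c "
from h import *
x,y,w=PICK['c16'];plan(x,y,.003,w)"
```

```text
t 17.80 tcp [0.5134 0.441  0.0575] psi 86.81 tilt 0.261 F [-0.6 -0.  -0.7] grip 0.700 j1 0.71 j6 0.77
turn 0.0000 then dx -0.0019 dy 0.0104 dz 0.1817
```

>>> play_rows --commands '[{"dx":0,"dy":0.006,"dz":0.04,"turn":0,"fingers":0.7},{"dx":0,"dy":0,"dz":0.05,"turn":0,"fingers":0.7},{"dx":0,"dy":0,"dz":0.035,"turn":0,"fingers":0.7},{"dx":0,"dy":0,"dz":0.025,"turn":0,"fingers":0.7},{"dx":0,"dy":0,"dz":0.016,"turn":0,"fingers":0.7},{"dx":0,"dy":0,"dz":0,"turn":0,"fingers":0.7},{"dx":0,"dy":0,"dz":0,"turn":0,"fingers":0.7},{"dx":0,"dy":0,"dz":0,"turn":0,"fingers":0.7},{"dx":0,"dy":0,"dz":0,"turn":0,"fingers":0.6},{"dx":0,"dy":0,"dz":0,"turn":0,"fingers":0.6}]'

```text
time: 18.63
tcp_pos: [0.5161, 0.4441, 0.0109]
eef_rot: [0.089, 3.14, 0.001]
force: [-0.2, 0.6, -0.7]
grip_width: 0.602
```

```bash
python3 -c "
from h import *
x,y,w=PICK['c16'];plan(x,y,.003,w)
im=cams.read_camera('scene')[:,:,::-1]
p=pix('scene',[x,y,.03]).astype(int);print(p)
c=im[p[1]-70:p[1]+70,p[0]-90:p[0]+90];cv2.imwrite('pics/s3.png',cv2.resize(c,None,fx=4,fy=4,interpolation=cv2.INTER_CUBIC))"
```

```text
t 18.63 tcp [0.5161 0.4441 0.0109] psi 86.77 tilt 0.065 F [-0.2  0.6 -0.7] grip 0.602 j1 0.71 j6 0.77
turn -0.0002 then dx 0.0065 dy -0.0005 dz 0.0264
[397 224]
```

View pics/s3.png

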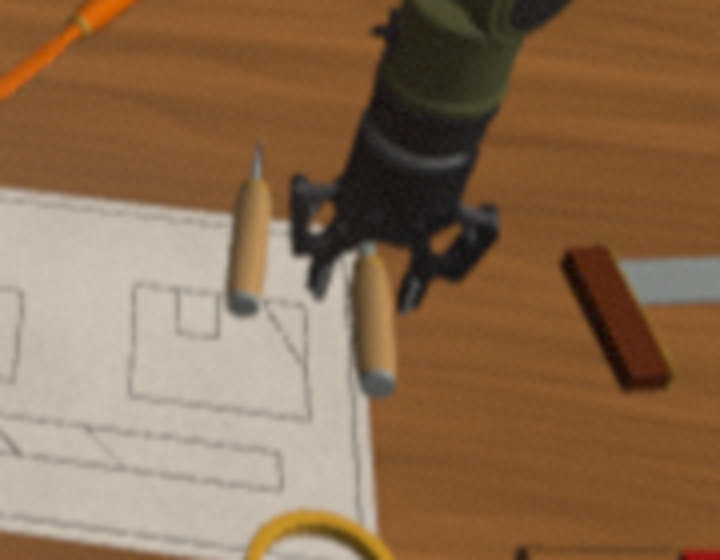

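The fingers straddle the chisel_16 handle, tips at (318,295) and (408,305), ferrule at (366,245), butt at (378,385). The awl at (250,250) is clear. Lowering and closing now.

>>> play_rows --commands '[{"dx":0.005,"dy":0,"dz":0.012,"turn":0,"fingers":0.6},{"dx":0,"dy":0,"dz":0.014,"turn":0,"fingers":0.6},{"dx":0,"dy":0,"dz":0,"turn":0,"fingers":0.5},{"dx":0,"dy":0,"dz":0,"turn":0,"fingers":0.4},{"dx":0,"dy":0,"dz":0,"turn":0,"fingers":0.3},{"dx":0,"dy":0,"dz":0,"turn":0,"fingers":0.15},{"dx":0,"dy":0,"dz":0,"turn":0,"fingers":0.1},{"dx":0,"dy":0,"dz":0,"turn":0,"fingers":0.1},{"dx":0,"dy":0,"dz":0,"turn":0,"fingers":0.1},{"dx":0,"dy":0,"dz":0,"turn":0,"fingers":0.1}]'

```text
time: 19.52
tcp_pos: [0.5142, 0.444, 0.0025]
eef_rot: [0.089, 3.14, 0.0]
force: [-0.6, 0.6, 0.0]
grip_width: 0.286
```

>>> play_rows --commands '[{"dx":0,"dy":0,"dz":-0.02,"turn":0,"fingers":0.1},{"dx":0,"dy":0,"dz":-0.04,"turn":0,"fingers":0.1},{"dx":0,"dy":0,"dz":-0.06,"turn":0,"fingers":0.1},{"dx":0,"dy":0,"dz":-0.06,"turn":0,"fingers":0.1},{"dx":0,"dy":0,"dz":-0.06,"turn":0,"fingers":0.1},{"dx":0,"dy":0,"dz":-0.06,"turn":0,"fingers":0.1},{"dx":0,"dy":0,"dz":-0.06,"turn":0,"fingers":0.1},{"dx":0,"dy":0,"dz":-0.04,"turn":0,"fingers":0.1},{"dx":0,"dy":0,"dz":-0.02,"turn":0,"fingers":0.1},{"dx":0,"dy":0,"dz":0,"turn":0,"fingers":0.1}]'

```text
time: 20.35
tcp_pos: [0.515, 0.4445, 0.1305]
eef_rot: [0.089, 3.138, 0.003]
force: [-0.2, -0.3, -0.5]
grip_width: 0.289
```

```bash
python3 -c "
from h import *
x,y,w=PLACE['c16'];plan(x,y,.08,w); plan(x,y,.08,PICK['c16'][2])"
```

```text
t 20.35 tcp [0.515  0.4445 0.1305] psi 86.76 tilt 0.176 F [-0.2 -0.3 -0.5] grip 0.289 j1 0.71 j6 0.77
turn 0.9848 then dx 0.1902 dy 2.3302 dz 0.1684
t 20.35 tcp [0.515  0.4445 0.1305] psi 86.76 tilt 0.176 F [-0.2 -0.3 -0.5] grip 0.289 j1 0.71 j6 0.77
turn -0.0002 then dx -0.2997 dy -2.3187 dz 0.1684
```

>>> play_rows --commands '[{"dx":0,"dy":-0.03,"dz":0,"turn":0,"fingers":0.1},{"dx":0,"dy":-0.06,"dz":0,"turn":0,"fingers":0.1},{"dx":-0.015,"dy":-0.09,"dz":0,"turn":0,"fingers":0.1},{"dx":-0.015,"dy":-0.1,"dz":0,"turn":0,"fingers":0.1},{"dx":-0.015,"dy":-0.1,"dz":0,"turn":0,"fingers":0.1},{"dx":-0.015,"dy":-0.1,"dz":0,"turn":0,"fingers":0.1},{"dx":-0.015,"dy":-0.1,"dz":0,"turn":0,"fingers":0.1},{"dx":-0.015,"dy":-0.1,"dz":0,"turn":0,"fingers":0.1},{"dx":-0.015,"dy":-0.1,"dz":0,"turn":0,"fingers":0.1},{"dx":-0.015,"dy":-0.1,"dz":0,"turn":0,"fingers":0.1}]'

```text
time: 21.18
tcp_pos: [0.5337, 0.1759, 0.1269]
eef_rot: [-0.089, -3.138, 0.002]
force: [0.7, -0.7, -0.2]
grip_width: 0.285
```

>>> play_rows --commands '[{"dx":-0.015,"dy":-0.1,"dz":0,"turn":0,"fingers":0.1},{"dx":-0.015,"dy":-0.1,"dz":0,"turn":0,"fingers":0.1},{"dx":-0.015,"dy":-0.1,"dz":0,"turn":0,"fingers":0.1},{"dx":-0.015,"dy":-0.1,"dz":0,"turn":0,"fingers":0.1},{"dx":-0.015,"dy":-0.1,"dz":0,"turn":0,"fingers":0.1},{"dx":-0.015,"dy":-0.1,"dz":0,"turn":0,"fingers":0.1},{"dx":-0.015,"dy":-0.1,"dz":0,"turn":0,"fingers":0.1},{"dx":-0.015,"dy":-0.1,"dz":0,"turn":0,"fingers":0.1},{"dx":-0.015,"dy":-0.1,"dz":0,"turn":0,"fingers":0.1},{"dx":-0.015,"dy":-0.1,"dz":0,"turn":0,"fingers":0.1}]'

```text
time: 22.02
tcp_pos: [0.5614, -0.1255, 0.1269]
eef_rot: [-0.089, -3.138, -0.001]
force: [1.2, -0.1, 0.0]
grip_width: 0.285
```

>>> play_rows --commands '[{"dx":-0.015,"dy":-0.1,"dz":0,"turn":0,"fingers":0.1},{"dx":-0.015,"dy":-0.1,"dz":0,"turn":0,"fingers":0.1},{"dx":0,"dy":-0.1,"dz":0,"turn":0,"fingers":0.1},{"dx":0,"dy":-0.07,"dz":0,"turn":0,"fingers":0.1},{"dx":0,"dy":-0.05,"dz":0,"turn":0.01,"fingers":0.1},{"dx":0,"dy":-0.02,"dz":0,"turn":0.02,"fingers":0.1},{"dx":0,"dy":0,"dz":0,"turn":0.035,"fingers":0.1},{"dx":0,"dy":0,"dz":0,"turn":0.035,"fingers":0.1},{"dx":0,"dy":0,"dz":0,"turn":0.035,"fingers":0.1},{"dx":0,"dy":0,"dz":0,"turn":0.035,"fingers":0.1}]'

```text
time: 22.85
tcp_pos: [0.5634, -0.2556, 0.1272]
eef_rot: [-0.924, -3.0, -0.001]
force: [0.6, 0.3, -0.7]
grip_width: 0.286
```

>>> play_rows --commands '[{"dx":0,"dy":0,"dz":0,"turn":0.035,"fingers":0.1},{"dx":0,"dy":0,"dz":0,"turn":0.035,"fingers":0.1},{"dx":0,"dy":0,"dz":0,"turn":0.035,"fingers":0.1},{"dx":0,"dy":0,"dz":0,"turn":0.035,"fingers":0.1},{"dx":0,"dy":0,"dz":0,"turn":0.035,"fingers":0.1},{"dx":0,"dy":0,"dz":0,"turn":0.035,"fingers":0.1},{"dx":0,"dy":0,"dz":0,"turn":0.035,"fingers":0.1},{"dx":0,"dy":0,"dz":0,"turn":0.035,"fingers":0.1},{"dx":0,"dy":0,"dz":0,"turn":0.035,"fingers":0.1},{"dx":0,"dy":0,"dz":0,"turn":0.035,"fingers":0.1}]'

```text
time: 23.68
tcp_pos: [0.5634, -0.2555, 0.1273]
eef_rot: [-2.355, -2.076, 0.001]
force: [0.2, -0.7, -1.8]
grip_width: 0.284
```

```bash
python3 -c "
from h import *
x,y,w=PLACE['c16'];plan(x,y,.08,w)"
```

```text
t 23.68 tcp [ 0.5634 -0.2555  0.1273] psi -7.21 tilt 0.129 F [ 0.2 -0.7 -1.8] grip 0.284 j1 -0.43 j6 1.27
turn 0.4627 then dx 0.0086 dy -0.0016 dz 0.1575
```

>>> play_rows --commands '[{"dx":0,"dy":0,"dz":0,"turn":0.035,"fingers":0.1},{"dx":0,"dy":0,"dz":0,"turn":0.035,"fingers":0.1},{"dx":0,"dy":0,"dz":0,"turn":0.035,"fingers":0.1},{"dx":0,"dy":0,"dz":0,"turn":0.035,"fingers":0.1},{"dx":0,"dy":0,"dz":0,"turn":0.035,"fingers":0.1},{"dx":0,"dy":0,"dz":0,"turn":0.035,"fingers":0.1},{"dx":0,"dy":0,"dz":0,"turn":0.035,"fingers":0.1},{"dx":0,"dy":0,"dz":0,"turn":0.035,"fingers":0.1},{"dx":0,"dy":0,"dz":0,"turn":0.035,"fingers":0.1},{"dx":0,"dy":0,"dz":0,"turn":0.035,"fingers":0.1}]'

```text
time: 24.52
tcp_pos: [0.5633, -0.2554, 0.1272]
eef_rot: [-3.093, -0.54, 0.003]
force: [-0.4, -0.1, -0.3]
grip_width: 0.287
```

>>> play_rows --commands '[{"dx":0,"dy":0,"dz":0,"turn":0.035,"fingers":0.1},{"dx":0,"dy":0,"dz":0,"turn":0.035,"fingers":0.1},{"dx":0,"dy":0,"dz":0,"turn":0.02,"fingers":0.1},{"dx":0,"dy":0,"dz":0,"turn":0.015,"fingers":0.1},{"dx":0,"dy":0,"dz":0.05,"turn":0,"fingers":0.1},{"dx":0,"dy":0,"dz":0.05,"turn":0,"fingers":0.1},{"dx":0,"dy":0,"dz":0.05,"turn":0,"fingers":0.1},{"dx":0,"dy":0,"dz":0,"turn":0,"fingers":0.1},{"dx":0,"dy":0,"dz":0,"turn":0,"fingers":0.1},{"dx":0,"dy":0,"dz":0,"turn":0,"fingers":0.1}]'

```text
time: 25.35
tcp_pos: [0.5644, -0.2559, 0.0836]
eef_rot: [-3.141, -0.034, 0.0]
force: [0.2, 0.0, -0.7]
grip_width: 0.288
```

```bash
python3 -c "
from h import *
x,y,w=PLACE['c16'];plan(x,y,.011,w)
im=cams.read_camera('scene')[:,:,::-1]
p=pix('scene',[x,y,.03]).astype(int);print(p)
c=im[p[1]-70:p[1]+70,p[0]-90:p[0]+90];cv2.imwrite('pics/s4.png',cv2.resize(c,None,fx=4,fy=4,interpolation=cv2.INTER_CUBIC))"
```

```text
t 25.35 tcp [ 0.5644 -0.2559  0.0836] psi -88.75 tilt 0.021 F [ 0.2  0.  -0.7] grip 0.288 j1 -0.43 j6 2.69
turn 0.0097 then dx 0.0053 dy -0.0032 dz 0.2421
[155 206]
```

View pics/s4.png

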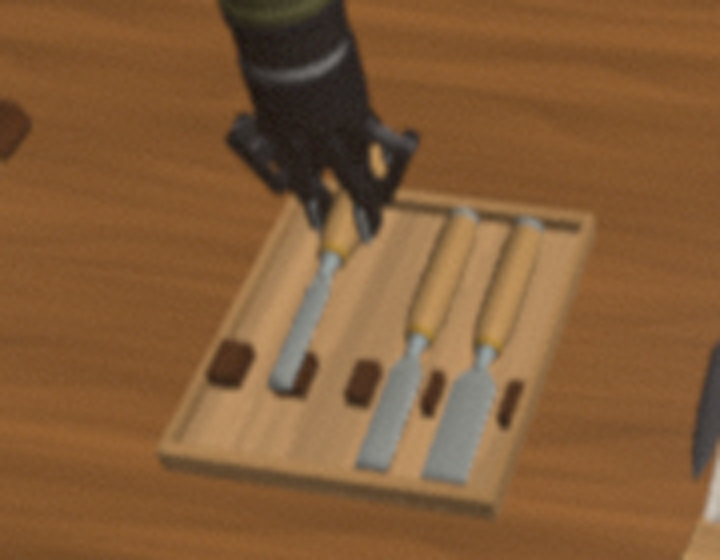

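chisel_16 is held blade-first. Scaled by the shift seen for chisel_32, its tip at (283,388) will land at about (302,453), in line with the third slot at 72 px spacing.

>>> play_rows --commands '[{"dx":0.003,"dy":-0.003,"dz":0.04,"turn":0.0097,"fingers":0.1},{"dx":0,"dy":0,"dz":0.05,"turn":0,"fingers":0.1},{"dx":0,"dy":0,"dz":0.05,"turn":0,"fingers":0.1},{"dx":0,"dy":0,"dz":0.035,"turn":0,"fingers":0.1},{"dx":0,"dy":0,"dz":0.025,"turn":0,"fingers":0.1},{"dx":0,"dy":0,"dz":0.015,"turn":0,"fingers":0.1},{"dx":0,"dy":0,"dz":0.01,"turn":0,"fingers":0.1},{"dx":0,"dy":0,"dz":0.006,"turn":0,"fingers":0.1},{"dx":0,"dy":0,"dz":0,"turn":0,"fingers":0.1},{"dx":0,"dy":0,"dz":0,"turn":0,"fingers":0.1}]'

```text
time: 26.23
tcp_pos: [0.5658, -0.2554, 0.0146]
eef_rot: [3.141, -0.013, 0.001]
force: [-0.1, -0.4, -0.5]
grip_width: 0.287
```

```bash
python3 -c "
from h import *
x,y,w=PLACE['c16'];plan(x,y,.0108,w)"
```

```text
t 26.23 tcp [ 0.5658 -0.2554  0.0146] psi -90.48 tilt 0.043 F [-0.1 -0.4 -0.5] grip 0.287 j1 -0.42 j6 2.73
turn 0.0001 then dx 0.0007 dy -0.0012 dz 0.0127
```

>>> play_rows --commands '[{"dx":0,"dy":0,"dz":0.007,"turn":0,"fingers":0.1},{"dx":0,"dy":0,"dz":0.006,"turn":0,"fingers":0.1},{"dx":0,"dy":0,"dz":0,"turn":0,"fingers":0.1},{"dx":0,"dy":0,"dz":0,"turn":0,"fingers":0.33},{"dx":0,"dy":0,"dz":0,"turn":0,"fingers":0.38},{"dx":0,"dy":0,"dz":0,"turn":0,"fingers":0.42},{"dx":0,"dy":0,"dz":0,"turn":0,"fingers":0.42},{"dx":0,"dy":0,"dz":-0.02,"turn":0,"fingers":0.42},{"dx":0,"dy":0,"dz":-0.03,"turn":0,"fingers":0.42},{"dx":0,"dy":0,"dz":-0.05,"turn":0,"fingers":0.42}]'

```text
time: 27.07
tcp_pos: [0.5645, -0.2547, 0.0399]
eef_rot: [-3.141, 0.013, 0.003]
force: [0.2, -0.4, 0.0]
grip_width: 0.421
```

>>> play_rows --commands '[{"dx":0,"dy":0,"dz":-0.06,"turn":0,"fingers":0.42},{"dx":0,"dy":0,"dz":-0.07,"turn":0,"fingers":0.5},{"dx":0,"dy":0,"dz":-0.07,"turn":0,"fingers":0.6},{"dx":0,"dy":0,"dz":-0.04,"turn":-0.02,"fingers":0.6},{"dx":0,"dy":0,"dz":0,"turn":-0.036,"fingers":0.6},{"dx":0,"dy":0,"dz":0,"turn":-0.036,"fingers":0.6},{"dx":0,"dy":0,"dz":0,"turn":-0.036,"fingers":0.6},{"dx":0,"dy":0,"dz":0,"turn":-0.036,"fingers":0.6},{"dx":0,"dy":0,"dz":0,"turn":-0.036,"fingers":0.6},{"dx":0,"dy":0,"dz":0,"turn":-0.036,"fingers":0.6}]'

```text
time: 27.9
tcp_pos: [0.5657, -0.2553, 0.1134]
eef_rot: [2.929, 1.134, 0.001]
force: [-0.3, 0.3, 0.1]
grip_width: 0.596
```

>>> play_rows --commands '[{"dx":0,"dy":0,"dz":0,"turn":-0.036,"fingers":0.6},{"dx":0,"dy":0,"dz":0,"turn":-0.036,"fingers":0.6},{"dx":0,"dy":0,"dz":0,"turn":-0.036,"fingers":0.6},{"dx":0,"dy":0,"dz":0,"turn":-0.036,"fingers":0.6},{"dx":0,"dy":0,"dz":0,"turn":-0.036,"fingers":0.6},{"dx":0,"dy":0,"dz":0,"turn":-0.036,"fingers":0.6},{"dx":0,"dy":0,"dz":0,"turn":-0.036,"fingers":0.6},{"dx":0,"dy":0,"dz":0,"turn":-0.036,"fingers":0.6},{"dx":0,"dy":0,"dz":0,"turn":-0.036,"fingers":0.6},{"dx":0,"dy":0,"dz":0,"turn":-0.036,"fingers":0.6}]'

```text
time: 28.73
tcp_pos: [0.5657, -0.2553, 0.1133]
eef_rot: [1.865, 2.527, 0.0]
force: [-0.3, 0.2, 0.7]
grip_width: 0.602
```

>>> play_rows --commands '[{"dx":0,"dy":0,"dz":0,"turn":-0.036,"fingers":0.6},{"dx":0,"dy":0,"dz":0,"turn":-0.036,"fingers":0.6},{"dx":0,"dy":0,"dz":0,"turn":-0.036,"fingers":0.6},{"dx":0,"dy":0,"dz":0,"turn":-0.036,"fingers":0.6},{"dx":0,"dy":0,"dz":0,"turn":-0.036,"fingers":0.6},{"dx":0,"dy":0,"dz":0,"turn":-0.036,"fingers":0.6},{"dx":0,"dy":0,"dz":0,"turn":-0.036,"fingers":0.6},{"dx":0,"dy":0,"dz":0,"turn":-0.036,"fingers":0.6},{"dx":0,"dy":0,"dz":0,"turn":-0.036,"fingers":0.6},{"dx":0,"dy":0,"dz":0,"turn":-0.036,"fingers":0.6}]'

```text
time: 29.57
tcp_pos: [0.5657, -0.2553, 0.1133]
eef_rot: [0.221, 3.133, -0.001]
force: [-0.4, 0.9, -0.2]
grip_width: 0.602
```

```bash
python3 -c "
from h import *
x,y,w=PICK['c10'];plan(x,y,.08,w)"
```

```text
t 29.57 tcp [ 0.5657 -0.2553  0.1133] psi 81.92 tilt 0.058 F [-0.4  0.9 -0.2] grip 0.602 j1 -0.42 j6 -0.28
turn -0.0808 then dx 0.2342 dy 1.2412 dz 0.1111
```

>>> play_rows --commands '[{"dx":0,"dy":0,"dz":0,"turn":-0.03,"fingers":0.7},{"dx":0,"dy":0,"dz":0,"turn":-0.03,"fingers":0.7},{"dx":0,"dy":0,"dz":0,"turn":-0.02,"fingers":0.7},{"dx":0.02,"dy":0.08,"dz":0,"turn":0,"fingers":0.7},{"dx":0.02,"dy":0.1,"dz":0,"turn":0,"fingers":0.7},{"dx":0.02,"dy":0.1,"dz":0,"turn":0,"fingers":0.7},{"dx":0.02,"dy":0.1,"dz":0,"turn":0,"fingers":0.7},{"dx":0.02,"dy":0.1,"dz":0,"turn":0,"fingers":0.7},{"dx":0.02,"dy":0.1,"dz":0,"turn":0,"fingers":0.7},{"dx":0.02,"dy":0.1,"dz":0,"turn":0,"fingers":0.7}]'

```text
time: 30.4
tcp_pos: [0.5021, -0.0555, 0.1133]
eef_rot: [-0.164, 3.136, -0.0]
force: [0.0, 0.3, -0.7]
grip_width: 0.699
```

>>> play_rows --commands '[{"dx":0.02,"dy":0.1,"dz":0,"turn":0,"fingers":0.7},{"dx":0.02,"dy":0.1,"dz":0,"turn":0,"fingers":0.7},{"dx":0.02,"dy":0.1,"dz":0,"turn":0,"fingers":0.7},{"dx":0.02,"dy":0.1,"dz":0,"turn":0,"fingers":0.7},{"dx":0.014,"dy":0.08,"dz":0,"turn":0,"fingers":0.7},{"dx":0,"dy":0.05,"dz":0,"turn":0,"fingers":0.7},{"dx":0,"dy":0.03,"dz":0.05,"turn":0,"fingers":0.7},{"dx":0,"dy":0,"dz":0.05,"turn":0,"fingers":0.7},{"dx":0,"dy":0,"dz":0,"turn":0,"fingers":0.7},{"dx":0,"dy":0,"dz":0,"turn":0,"fingers":0.7}]'

```text
time: 31.23
tcp_pos: [0.4562, 0.1074, 0.0825]
eef_rot: [0.165, -3.136, 0.0]
force: [-0.7, -1.0, -0.7]
grip_width: 0.699
```

```bash
python3 -c "
from h import *
x,y,w=PICK['c10'];plan(x,y,.003,w)"
```

```text
t 31.23 tcp [0.4562 0.1074 0.0825] psi 96.02 tilt 0.056 F [-0.7 -1.  -0.7] grip 0.699 j1 0.23 j6 0.13
turn -0.0025 then dx 0.0075 dy -0.0012 dz 0.2650
```

>>> play_rows --commands '[{"dx":0.008,"dy":-0.001,"dz":0.05,"turn":-0.0025,"fingers":0.7},{"dx":0,"dy":0,"dz":0.05,"turn":0,"fingers":0.7},{"dx":0,"dy":0,"dz":0.05,"turn":0,"fingers":0.7},{"dx":0,"dy":0,"dz":0.04,"turn":0,"fingers":0.7},{"dx":0,"dy":0,"dz":0.03,"turn":0,"fingers":0.7},{"dx":0,"dy":0,"dz":0.02,"turn":0,"fingers":0.7},{"dx":0,"dy":0,"dz":0.01,"turn":0,"fingers":0.7},{"dx":0,"dy":0,"dz":0,"turn":0,"fingers":0.7},{"dx":0,"dy":0,"dz":0,"turn":0,"fingers":0.6},{"dx":0,"dy":0,"dz":0,"turn":0,"fingers":0.6}]'

```text
time: 32.07
tcp_pos: [0.455, 0.107, 0.0079]
eef_rot: [-0.177, 3.136, 0.0]
force: [0.1, -0.3, 0.6]
grip_width: 0.596
```

```bash
python3 -c "
from h import *
x,y,w=PICK['c10'];plan(x,y,.0027,w)
im=cams.read_camera('scene')[:,:,::-1]
p=pix('scene',[x,y,.03]).astype(int);print(p)
c=im[p[1]-70:p[1]+70,p[0]-90:p[0]+90];cv2.imwrite('pics/s5.png',cv2.resize(c,None,fx=4,fy=4,interpolation=cv2.INTER_CUBIC))"
```

```text
t 32.07 tcp [0.455  0.107  0.0079] psi 96.44 tilt 0.063 F [ 0.1 -0.3  0.6] grip 0.596 j1 0.23 j6 0.12
turn -0.0001 then dx 0.0035 dy -0.0003 dz 0.0172
[281 194]
```

View pics/s5.png

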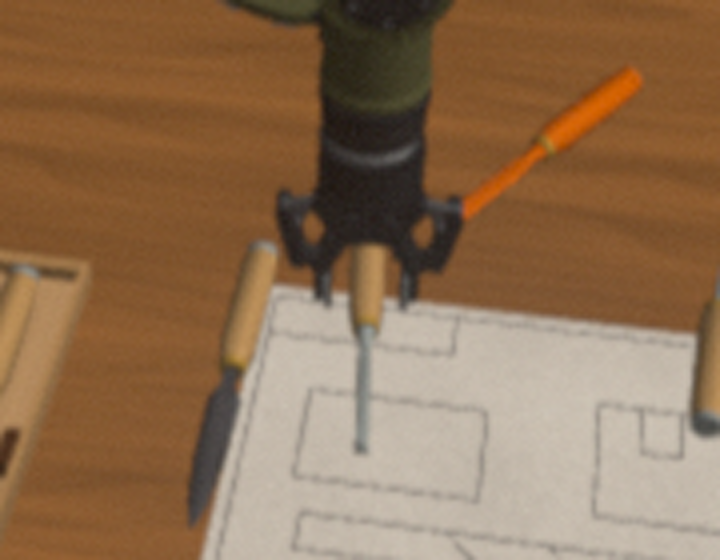

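The fingertips at (323,295) and (408,295) are centred on the chisel_10 handle at (367,290). The rasp at (235,350) is clear.

>>> play_rows --commands '[{"dx":0.003,"dy":0,"dz":0.009,"turn":0,"fingers":0.6},{"dx":0,"dy":0,"dz":0.008,"turn":0,"fingers":0.6},{"dx":0,"dy":0,"dz":0,"turn":0,"fingers":0.5},{"dx":0,"dy":0,"dz":0,"turn":0,"fingers":0.4},{"dx":0,"dy":0,"dz":0,"turn":0,"fingers":0.3},{"dx":0,"dy":0,"dz":0,"turn":0,"fingers":0.15},{"dx":0,"dy":0,"dz":0,"turn":0,"fingers":0.1},{"dx":0,"dy":0,"dz":0,"turn":0,"fingers":0.1},{"dx":0,"dy":0,"dz":0,"turn":0,"fingers":0.1},{"dx":0,"dy":0,"dz":0,"turn":0,"fingers":0.1}]'

```text
time: 32.95
tcp_pos: [0.4534, 0.1068, 0.0022]
eef_rot: [0.177, -3.137, -0.0]
force: [-1.7, -0.0, 2.7]
grip_width: 0.283
```

>>> play_rows --commands '[{"dx":0,"dy":0,"dz":-0.02,"turn":0,"fingers":0.1},{"dx":0,"dy":0,"dz":-0.04,"turn":0,"fingers":0.1},{"dx":0,"dy":0,"dz":-0.06,"turn":0,"fingers":0.1},{"dx":0,"dy":0,"dz":-0.06,"turn":0,"fingers":0.1},{"dx":0,"dy":0,"dz":-0.06,"turn":0,"fingers":0.1},{"dx":0,"dy":0,"dz":-0.06,"turn":0,"fingers":0.1},{"dx":0,"dy":0,"dz":-0.06,"turn":0.015,"fingers":0.1},{"dx":0,"dy":0,"dz":-0.04,"turn":0.0237,"fingers":0.1},{"dx":0,"dy":0,"dz":0,"turn":0,"fingers":0.1},{"dx":0,"dy":0,"dz":0,"turn":0,"fingers":0.1}]'

```text
time: 33.78
tcp_pos: [0.4541, 0.1069, 0.1226]
eef_rot: [0.011, 3.14, 0.001]
force: [-0.1, -0.6, -1.7]
grip_width: 0.285
```

```bash
python3 -c "
from h import *
x,y,w=PLACE['c10'];plan(x,y,.08,w)"
```

```text
t 33.78 tcp [0.4541 0.1069 0.1226] psi 89.59 tilt 0.096 F [-0.1 -0.6 -1.7] grip 0.285 j1 0.23 j6 0.24
turn 0.0005 then dx -0.3818 dy -1.3765 dz 0.1418
```

>>> play_rows --commands '[{"dx":0,"dy":-0.03,"dz":0,"turn":0,"fingers":0.1},{"dx":-0.015,"dy":-0.06,"dz":0,"turn":0,"fingers":0.1},{"dx":-0.03,"dy":-0.09,"dz":0,"turn":0,"fingers":0.1},{"dx":-0.035,"dy":-0.1,"dz":0,"turn":0,"fingers":0.1},{"dx":-0.035,"dy":-0.1,"dz":0,"turn":0,"fingers":0.1},{"dx":-0.035,"dy":-0.1,"dz":0,"turn":0,"fingers":0.1},{"dx":-0.035,"dy":-0.1,"dz":0,"turn":0,"fingers":0.1},{"dx":-0.035,"dy":-0.1,"dz":0,"turn":0,"fingers":0.1},{"dx":-0.035,"dy":-0.1,"dz":0,"turn":0,"fingers":0.1},{"dx":-0.035,"dy":-0.1,"dz":0,"turn":0,"fingers":0.1}]'

```text
time: 34.62
tcp_pos: [0.537, -0.16, 0.1205]
eef_rot: [-0.013, -3.139, -0.001]
force: [-0.4, 0.2, -0.5]
grip_width: 0.283
```

>>> play_rows --commands '[{"dx":-0.035,"dy":-0.1,"dz":0,"turn":0,"fingers":0.1},{"dx":-0.035,"dy":-0.1,"dz":0,"turn":0,"fingers":0.1},{"dx":-0.022,"dy":-0.1,"dz":0,"turn":0,"fingers":0.1},{"dx":0,"dy":-0.08,"dz":0,"turn":0,"fingers":0.1},{"dx":0,"dy":-0.06,"dz":0,"turn":0,"fingers":0.1},{"dx":0,"dy":-0.035,"dz":0,"turn":0,"fingers":0.1},{"dx":0,"dy":-0.0215,"dz":0.05,"turn":0,"fingers":0.1},{"dx":0,"dy":0,"dz":0.05,"turn":0,"fingers":0.1},{"dx":0,"dy":0,"dz":0,"turn":0,"fingers":0.1},{"dx":0,"dy":0,"dz":0,"turn":0,"fingers":0.1}]'

```text
time: 35.45
tcp_pos: [0.5627, -0.3063, 0.0904]
eef_rot: [-0.013, -3.138, -0.003]
force: [0.1, -0.9, -0.7]
grip_width: 0.286
```

```bash
python3 -c "
from h import *
x,y,w=PLACE['c10'];plan(x,y,.0105,w)
im=cams.read_camera('scene')[:,:,::-1]
p=pix('scene',[.566,-.255,.03]).astype(int);print(p)
c=im[p[1]-70:p[1]+70,p[0]-90:p[0]+90];cv2.imwrite('pics/s6.png',cv2.resize(c,None,fx=4,fy=4,interpolation=cv2.INTER_CUBIC))"
```

```text
t 35.45 tcp [ 0.5627 -0.3063  0.0904] psi 89.52 tilt 0.229 F [ 0.1 -0.9 -0.7] grip 0.286 j1 -0.50 j6 -0.49
turn 0.0001 then dx -0.0078 dy -0.0022 dz 0.2664
[155 206]
```

View pics/s6.png

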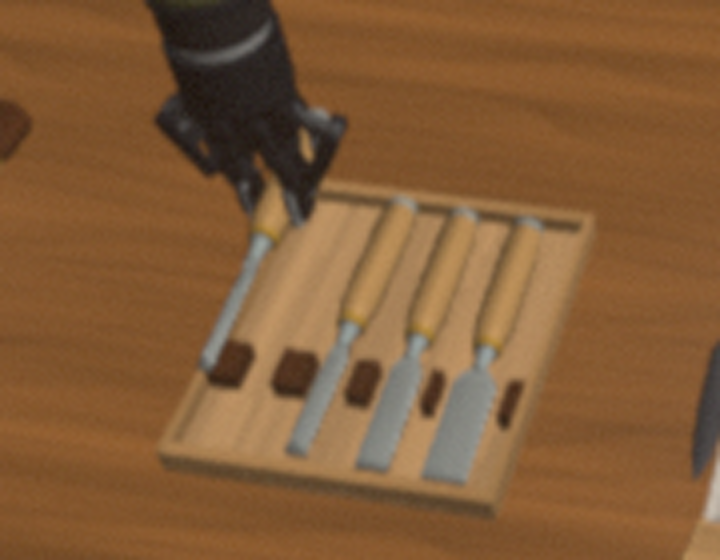

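chisel_16 sits in the third notch. chisel_10's tip at (210,365) should land near (229,433), which fits the spacing of the others at 300, 372 and 445. Lowering now.

>>> play_rows --commands '[{"dx":-0.003,"dy":-0.001,"dz":0.05,"turn":0,"fingers":0.1},{"dx":0,"dy":0,"dz":0.05,"turn":0,"fingers":0.1},{"dx":0,"dy":0,"dz":0.05,"turn":0,"fingers":0.1},{"dx":0,"dy":0,"dz":0.04,"turn":0,"fingers":0.1},{"dx":0,"dy":0,"dz":0.025,"turn":0,"fingers":0.1},{"dx":0,"dy":0,"dz":0.02,"turn":0,"fingers":0.1},{"dx":0,"dy":0,"dz":0.012,"turn":0,"fingers":0.1},{"dx":0,"dy":0,"dz":0.006,"turn":0,"fingers":0.1},{"dx":0,"dy":0,"dz":0,"turn":0,"fingers":0.1},{"dx":0,"dy":0,"dz":0,"turn":0,"fingers":0.1}]'

```text
time: 36.33
tcp_pos: [0.5656, -0.3077, 0.0167]
eef_rot: [0.014, 3.141, -0.001]
force: [0.2, 0.3, -0.8]
grip_width: 0.287
```

```bash
python3 -c "
from h import *
x,y,w=PLACE['c10'];plan(x,y,.0105,w)"
```

```text
t 36.33 tcp [ 0.5656 -0.3077  0.0167] psi 89.48 tilt 0.046 F [ 0.2  0.3 -0.8] grip 0.287 j1 -0.50 j6 -0.49
turn -0.0001 then dx 0.0021 dy 0.0023 dz 0.0208
```

>>> play_rows --commands '[{"dx":0,"dy":0.002,"dz":0.011,"turn":0,"fingers":0.1},{"dx":0,"dy":0,"dz":0.01,"turn":0,"fingers":0.1},{"dx":0,"dy":0,"dz":0,"turn":0,"fingers":0.1},{"dx":0,"dy":0,"dz":0,"turn":0,"fingers":0.33},{"dx":0,"dy":0,"dz":0,"turn":0,"fingers":0.38},{"dx":0,"dy":0,"dz":0,"turn":0,"fingers":0.42},{"dx":0,"dy":0,"dz":0,"turn":0,"fingers":0.42},{"dx":0,"dy":0,"dz":-0.02,"turn":0,"fingers":0.42},{"dx":0,"dy":0,"dz":-0.03,"turn":0,"fingers":0.42},{"dx":0,"dy":0,"dz":-0.05,"turn":0,"fingers":0.42}]'

```text
time: 37.17
tcp_pos: [0.5643, -0.3064, 0.0396]
eef_rot: [-0.014, -3.14, -0.002]
force: [-0.5, 0.9, -0.6]
grip_width: 0.422
```

>>> play_rows --commands '[{"dx":0,"dy":0,"dz":-0.07,"turn":0,"fingers":0.42},{"dx":0,"dy":0,"dz":-0.1,"turn":0,"fingers":0.42},{"dx":0,"dy":0,"dz":-0.1,"turn":0,"fingers":0.42},{"dx":0.05,"dy":0,"dz":-0.1,"turn":0,"fingers":0.42},{"dx":0.1,"dy":0,"dz":-0.05,"turn":0,"fingers":0.42},{"dx":0.1,"dy":0,"dz":0,"turn":0,"fingers":0.42},{"dx":0.1,"dy":0,"dz":0,"turn":0,"fingers":0.42},{"dx":0.05,"dy":0,"dz":0,"turn":0,"fingers":0.42},{"dx":0,"dy":0,"dz":0,"turn":0,"fingers":0.42},{"dx":0,"dy":0,"dz":0,"turn":0,"fingers":0.42}]'

```text
time: 38.0
tcp_pos: [0.4453, -0.3061, 0.1672]
eef_rot: [0.016, 3.14, -0.001]
force: [0.5, -0.3, 0.8]
grip_width: 0.419
```

Run:
```python
from h import *
plan(.5,-.3,.2,0)
im=cams.read_camera('top')[:,:,::-1];sc=cams.read_camera('scene')[:,:,::-1]
p=pix('scene',[.594,-.229,.01]).astype(int)
k=512/800
c=im[int(110*k):int(310*k),int(420*k):int(600*k)];c=cv2.resize(c,(400,448),interpolation=cv2.INTER_CUBIC)
d=cv2.resize(sc[p[1]-56:p[1]+56,max(0,p[0]-50):p[0]+50],(400,448),interpolation=cv2.INTER_CUBIC)
cv2.imwrite('pics/fin.png',np.hstack([c,d]))
# grey blade / butt-cap components in the tray, tray frame
u=up(cv2.GaussianBlur(np.ascontiguousarray(im),(3,3),0)).astype(int);g=((u[:,:,2]-u[:,:,0])<22)&(u.max(2)<175)
m=np.zeros(g.shape,np.uint8);q=k*S;m[int(135*q):int(290*q),int(435*q):int(580*q)]=g[int(135*q):int(290*q),int(435*q):int(580*q)]
n,lab,st,ce=cv2.connectedComponentsWithStats(m)
for i in range(1,n):
    if st[i,4]>60:
        z=.027 if ce[i][1]>230*q else .012
        w=ray('top',nat(ce[i]),z)-np.array([.594,-.229]);a=-.009
        print("tray mm",(1000*np.array([w[0]*np.cos(a)+w[1]*np.sin(a),-w[0]*np.sin(a)+w[1]*np.cos(a)])).round(1),"area",st[i,4])
# rasp, awl shift versus first picture
o=cv2.imread('pics/top0.png')
for nm,b in dict(rasp=(358,165,388,310),awl=(168,240,198,340)).items():
    x0,y0,x1,y1=[int(v*k) for v in b]
    r=cv2.matchTemplate(np.ascontiguousarray(im[y0-12:y1+12,x0-12:x1+12]),o[y0:y1,x0:x1],cv2.TM_CCOEFF_NORMED);_,v,_,l=cv2.minMaxLoc(r);print(nm,"shift px",l[0]-12,l[1]-12,"score %.2f"%v)
```

```text
t 38.00 tcp [ 0.4453 -0.3061  0.1672] psi 89.43 tilt 0.113 F [ 0.5 -0.3  0.8] grip 0.419 j1 -0.60 j6 -0.59
turn -0.0032 then dx -0.1823 dy 0.0204 dz -0.1095
tray mm [69.7 78.7] area 2567
tray mm [67.4 26.6] area 1913
tray mm [ 62.8 -28.3] area 1266
tray mm [ 59.1 -77.5] area 675
tray mm [-124.6  -99.3] area 2421
tray mm [-103.3   76.1] area 98
tray mm [-104.7   24.6] area 113
tray mm [-108.   -25.1] area 118
rasp shift px 0 0 score 1.00
awl shift px 0 0 score 1.00
```

View pics/fin.png

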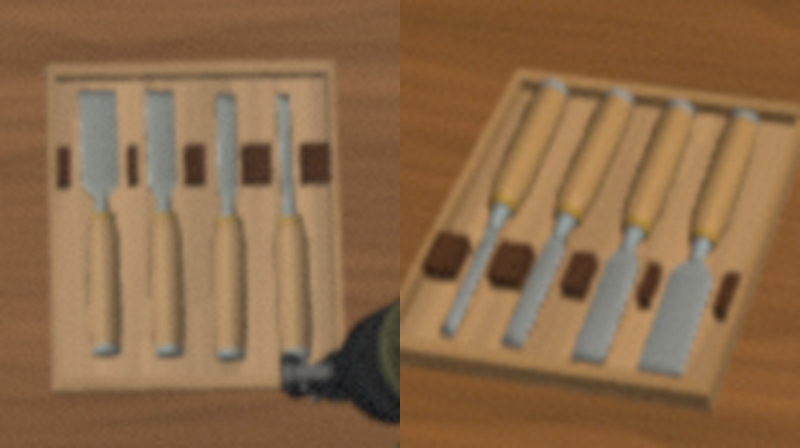

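All four chisels lie flat in their own notches. Blade centres are within 3 mm of the notch lines, and the rasp and awl have not shifted.

```bash
python3 -c "
from cell import sign_off
print(sign_off())"
```

```text
the job is handed in; nothing more can be done
None
```

All four chisels are back in the tray, and the job was handed in at about 38 s of the 109 s allowed. I gripped each handle, carried it over and lowered it to the tray floor before opening the fingers. chisel_16 lay the wrong way round, so I turned it half a turn first.

Last checks before handing in:
- **Position:** blade centres measured y = +78.7, +26.6, -28.3 and -77.5 mm in the tray, against notch centres of +78, +26, -26 and -78. The butt caps I could measure agree with the target x of -28 mm to within several mm.
- **chisel_10 butt:** the gripper hid its butt cap in the last top view. I judged it from its blade position and the scene view, where it lies flat and in line with the others.
- **Rasp and awl:** 0 px shift from the first picture.
- **Forces:** about 3 N at most in the readings at the end of each move.
- **Gripper:** clear of everything at the end.

No check failed. The first two move calls were refused because I left out some keys in the rows, and nothing moved. I viewed 10 pictures.

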